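# Find the clamp plates, file their edges, rack them

## Task

Lift the lids of the three tubs to find the one or two steel plates hidden in them, and stand every plate upright in a slot of the filing fixture. Then, with the file pointing tip-first and in line with the fixture, file all the top edges together with three full forward strokes (away from the robot), pressing on every plate from well before the fixture's middle to well past it, and lift the file clear of the plates on each return, never dragging it backwards on them. Finish with every plate standing upright in the white rack, the file flat on the middle of its mat and in line with it, and each lid lying squarely on a tub, leaving the other things on the bench alone.

Things in the scene. Friction and masses are not known exactly. Their poses are not given: they have to be found in the camera images.
- tub0: One of three identical white open tubs, 104 mm (x) by 84 mm (y), 85 mm high, walls and floor 4 mm, fixed to the bench. Origin: centre of its underside. Inside, two floor ridges (20 mm high, 13 mm apart) hold at most one plate upright across the middle, its thickness along x, its underside 4 mm above the bench. May be empty.
- lid0: One of three identical loose grey lids: plate 108 mm (x) by 88 mm (y) by 5 mm; below it a plug 87 by 67 mm, 6 mm deep, 4 mm play all round in a tub; on top a grip bar 14 mm (x) by 50 mm (y), 5 to 33 mm above the origin. Origin: centre of the 5 mm plate's underside, 85 mm above the bench when on a tub, 6 mm when stood on the bench. 90 g. Any lid fits any tub.
- tub1: One of three identical white open tubs, 104 mm (x) by 84 mm (y), 85 mm high, walls and floor 4 mm, fixed to the bench. Origin: centre of its underside. Inside, two floor ridges (20 mm high, 13 mm apart) hold at most one plate upright across the middle, its thickness along x, its underside 4 mm above the bench. May be empty.
- lid1: One of three identical loose grey lids: plate 108 mm (x) by 88 mm (y) by 5 mm; below it a plug 87 by 67 mm, 6 mm deep, 4 mm play all round in a tub; on top a grip bar 14 mm (x) by 50 mm (y), 5 to 33 mm above the origin. Origin: centre of the 5 mm plate's underside, 85 mm above the bench when on a tub, 6 mm when stood on the bench. 90 g. Any lid fits any tub.
- tub2: One of three identical white open tubs, 104 mm (x) by 84 mm (y), 85 mm high, walls and floor 4 mm, fixed to the bench. Origin: centre of its underside. Inside, two floor ridges (20 mm high, 13 mm apart) hold at most one plate upright across the middle, its thickness along x, its underside 4 mm above the bench. May be empty.
- lid2: One of three identical loose grey lids: plate 108 mm (x) by 88 mm (y) by 5 mm; below it a plug 87 by 67 mm, 6 mm deep, 4 mm play all round in a tub; on top a grip bar 14 mm (x) by 50 mm (y), 5 to 33 mm above the origin. Origin: centre of the 5 mm plate's underside, 85 mm above the bench when on a tub, 6 mm when stood on the bench. 90 g. Any lid fits any tub.
- plate0: Plain steel plate, 10 mm thick (x), 60 mm wide (y), 65 mm high (z), two dark round holes, 0.27 kg, the same either way round; at the start it stands upright in one of the closed tubs. Origin: centre of its lower end face. One or two plates in a run; an absent one reads None.
- plate1: Plain steel plate, 10 mm thick (x), 60 mm wide (y), 65 mm high (z), two dark round holes, 0.27 kg, the same either way round; at the start it stands upright in one of the closed tubs. Origin: centre of its lower end face. One or two plates in a run; an absent one reads None.
- fixture: Grey filing fixture, base 170 mm (x) by 100 mm (y), fixed, with an aluminium carriage carrying two parallel upright slots along y. Origin: centre of its underside. Its +x is forward, the cutting direction, away from the robot. A standing plate's top edge is about 96 mm above the bench; pressing the file about 3 mm below that free height gives a good bite.
- fixture_near (a point): Middle of the fixture's near slot (22 mm behind its origin) on its brass spring seat, 33 mm above the bench. Slot 13 mm wide (x), 66 mm long (y); walls end 55 mm and flared mouth (20 mm wide) 62 mm above the bench. The seat gives 1.5 N per mm, up to 6 mm: a plate's weight sinks it about 2 mm. A plate stands with its thickness along x.
- rack_near (a point): Middle of the rack's near slot (22 mm behind its origin) on its rigid floor, 15 mm above the bench. Slot 13 mm wide (x), 66 mm long (y); walls end 39 mm and flared mouth (20 mm wide) 46 mm above the bench. A plate stands with its thickness along x.
- fixture_far (a point): Middle of the fixture's far slot (22 mm ahead of its origin) on its brass spring seat, 33 mm above the bench. Slot 13 mm wide (x), 66 mm long (y); walls end 55 mm and flared mouth (20 mm wide) 62 mm above the bench. The seat gives 1.5 N per mm, up to 6 mm: a plate's weight sinks it about 2 mm. A plate stands with its thickness along x.
- rack_far (a point): Middle of the rack's far slot (22 mm ahead of its origin) on its rigid floor, 15 mm above the bench. Slot 13 mm wide (x), 66 mm long (y); walls end 39 mm and flared mouth (20 mm wide) 46 mm above the bench. A plate stands with its thickness along x.
- carriage (a joint): Position (m) of the spring-centred carriage along the fixture's x, about 1 N per mm, stops at +-8 mm. Forward drag of the file makes it positive (1.5 mm or more in a real cutting stroke), backward drag negative.
- file: Flat file with a top grip: a dark steel blade 160 mm long (x), 36 mm wide, 8 mm thick, the front 50 mm narrowed to 26 mm; on its middle a wooden grip bar 70 mm (x) by 16 mm (y), from 8 to 42 mm above the underside. Origin: centre of the underside; +x points to the narrow tip. 0.26 kg. Lies flat on the mat, tip away from the robot.
- file_tip (a point): Middle of the file's narrow front end, on the underside, 80 mm ahead of the file's origin.
- mat: Grey mat, 190 mm (x) by 60 mm (y), 3 mm thick, fixed: the file's place. Origin: centre of its underside.
- rack: White rack for finished plates, 110 mm (x) by 84 mm (y), fixed to the bench, with two upright slots along y. Origin: centre of its underside.
- reagent: Amber bottle, 60 mm across, 150 mm high; bystander. Origin at its foot.
- beaker: Glass beaker, 70 mm across, 90 mm high; bystander. Origin at its foot.
- jar: Small jar, 52 mm across, 70 mm high; bystander. Origin at its foot.
- spanner: Spanner lying flat; bystander.
- boss: Aluminium clamp boss, 50 by 30 by 30 mm with a short pin; bystander. Origin centre of underside.
- tape: Black tape roll, 56 mm across, 30 mm high; bystander. Origin centre of underside.
Not all that is in view belongs to the job. What is shaped like the lid0 but blue is not meant.

How it is judged:
By the outcome, as a careful person would: the job done as asked, in the order asked, and still so for the second after the job is handed in, with the robot touching nothing.
Of plate0, plate1 only 1 to 2 are there at a start; the rules pass over those that are not, and their reading is None.
At some moment in a run one of file may be knocked a few centimetres aside while the robot is not near it.
It also fails if it takes over 210 s, if anything falls off the work surface, if the arm or the gripper's body presses on something with over 40 N, if the wrist force passes 120 N, or if a joint passes its speed limit or range.

## Robot

A 6-joint arm with a two-finger parallel gripper is mounted at the origin on the work surface. World frame = base frame: x ahead of the robot, y to its left, z up, the work surface at z = 0. Lengths are in m, angles in degrees, forces in N, time in s.
With the tool pointing down it reaches from about 0.3 to 0.75 m from the base axis. Payload 8.5 kg.
Tool frame: the origin (TCP) lies midway between the tips of the shut fingers; the grasp point (between the pads) lies 19 mm behind it; z points along the fingers, y is the line along which they close (so a half turn about z gives the same grasp; the last joint's range is limited). The gripper opens to 85 mm and grips with 20 to 120 N. Pads are 22 mm wide; open, the fingers measure 114 mm over their backs; the gripper's body (76 mm by 85 mm) begins 54 mm behind the grasp point. The pads swing forward as they close: fully open they stand 13 mm farther back than shut.
Start: joints at [52.007, 21.807, 74.336, -0, 83.858, -12.336], TCP at [0.238, 0.496, 0.231] pointing down, gripper open.
Joint ranges: [-178.18, 178.18], [-50.72, 133.34], [12.68, 142.11], [-81.47, 261.47], [9.98, 163.14], [-165.26, 165.26]. Speed limits (degrees/s): [136.94, 136.94, 180, 180, 180, 180].

## Interface

Orientations are given as a 3x3 rotation matrix whose columns are the frame's x, y, z axes.
In Python, from rig import env, get_image, close_job gives the robot as it stands.
- The arm moves only by the tool step_arm, never from a script. Its argument "targets" is a list of rows, each a list of 2 entries, a list of its own where there are three numbers: the shift along the tool's x, y, z as a fraction of full scale, then the turn, a rotation vector about the tool's x, y, z as a fraction of full scale. In form: [[[x, y, z], [wx, wy, wz]], ...]. A call has 1 to 10 rows; each row is the pose to reach, as a shift and turn from the pose commanded when the call began, along the tool's axes at that moment; what a row does not reach only later rows make up. Full scale, the value 1, is 0.3 m for a shift and 45 degrees for a turn. A row lasts 1/12 s, in which the tool goes at most 41.7 mm and 7.16 degrees, less where a joint would pass 70% of its speed; a pose out of reach is approached as far as the arm can. A call with a number of a shift or a turn outside -1 to 1 is refused whole. A call with a gripper value outside its range is refused whole. "jaw" is the finger opening in mm, from 0 to 85.4, set as the call begins (left out, the last holds). The fingers move at their own pace and stop on an object; "grip_force" is the grip in N (left out, the last holds). Time passes only in rows, so rows that repeat a pose let the fingers close. It gives the time, the measured TCP pose, the force, the opening and the grip force at its end, in the units of the state.
- env.observe(): the state, without advancing time (a new reading comes with each control period).
- get_image(name): name is "side" or "top"; returns a dict with "img" (384x512x3 uint8, red, green, blue), "z_map" (384x512 float32, m along the optical axis (not along the pixel's ray), 0 where there is no reading), "intrinsics" (3x3 intrinsics, pixels), "rvec" (rotation vector, rad) and "tvec" (3), from world to camera coordinates, as OpenCV has them. Camera axes: x right, y down, z forward; pixel columns grow to the right and rows downward; lengths in m; the calibration is good to about 2 mm. A picture is of the moment at which its call begins.
- close_job(): hands the job in; it is judged then, once.
The state is a dict: "time_s": time; "q": joint angles; "qvel": joint speeds; "joint_efforts": joint torques, N m; "position": TCP position; "tool_rot": TCP orientation; "ft_force": force on the tool from outside, world axes, zero at the start; "wrist_torque": the same for the moment, N m; "grip_width": finger opening in m; "gripper_force": force on a finger pad.
Only numpy, scipy, OpenCV 4.12 (cv2) and the standard library are available. Lean on these libraries where they do the work, as an engineer would, in place of code of your own. Each camera call takes 0.05 s, during which the arm holds its last target. There are 200 camera calls.

## Working session

There is one attempt and no reset: what is moved stays moved. The work goes in short steps, Python scripts to look and compute and a tool call to move; the robot and the scene stay as the last step left them, time stands still between calls to the robot, and variables do not carry over. Pictures are saved under pics/ and viewed, at most 14 in all, crops included, and the job is handed in when it is done.

Besides the shell and the picture viewer there is one more tool, called after "Request:" as name(argument=value, ...), one argument or row to a line, values as JSON. step_arm: Moves the arm, as the interface text tells. Its arguments: {"type":"object","properties":{"targets":{"type":"array","items":{"type":"array"}},"jaw":{"type":"number"},"grip_force":{"type":"number"}},"required":["targets"]}

```bash
ls; mkdir -p pics
cat > h.py <<'E'
import numpy as np, cv2
from rig import env, get_image
def world(d):
    K=np.array(d["intrinsics"]);R=cv2.Rodrigues(np.array(d["rvec"],float))[0];t=np.array(d["tvec"],float).ravel()
    z=d["z_map"];v,u=np.mgrid[:z.shape[0],:z.shape[1]]
    c=np.stack([(u-K[0,2])/K[0,0]*z,(v-K[1,2])/K[1,1]*z,z],-1)
    P=(c-t)@R; P[z<=0]=np.nan
    return P
def save(name,d): cv2.imwrite(name,cv2.cvtColor(d["img"],cv2.COLOR_RGB2BGR))
E
python3 - <<'E'
from h import *
for n in("top","side"):
    d=get_image(n); save(f"pics/{n}0.png",d); P=world(d); np.save(n+"0.npy",P)
    R=cv2.Rodrigues(np.array(d["rvec"],float))[0]; print(n, -R.T@np.array(d["tvec"]).ravel())
print(env.observe())
E
```

```text
pics
top [ 0.3746154  -0.03362437  1.09105857]
side [ 0.30823253 -0.75915219  0.7349076 ]
{'time_s': 0.1, 'q': array([ 5.20059861e+01,  2.18368584e+01,  7.43811607e+01, -9.35198734e-04,
        8.38591782e+01, -1.23345741e+01]), 'qvel': array([ 0.02260111, -0.06839979, -0.16349661, -0.05181072, -0.01434028,
        0.09181321]), 'joint_efforts': array([ 3.48498099e-03, -4.49214041e+01, -2.31657869e+01, -1.50414535e-04,
        3.65820917e-03, -2.81418085e-05]), 'position': array([0.23798006, 0.49553657, 0.23077166]), 'tool_rot': array([[-9.01384437e-01,  4.33018972e-01, -8.16609999e-04],
       [ 4.33019656e-01,  9.01383841e-01, -1.07180146e-03],
       [ 2.71968691e-04, -1.31971334e-03, -9.99999092e-01]]), 'ft_force': array([-0.64210088,  0.06044118, -0.27635077]), 'wrist_torque': array([ 0.00263598,  0.02304046, -0.04330789]), 'gripper_force': 0.0, 'grip_width': 0.08544063214864214}
```

View pics/top0.png

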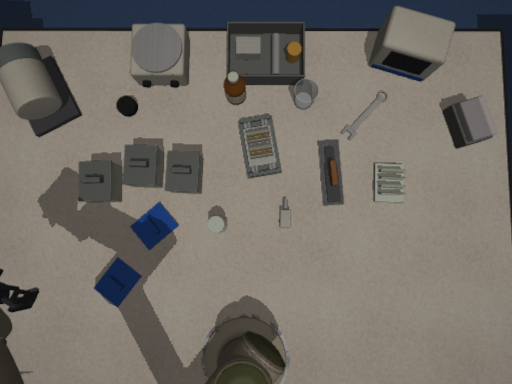

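View pics/side0.png

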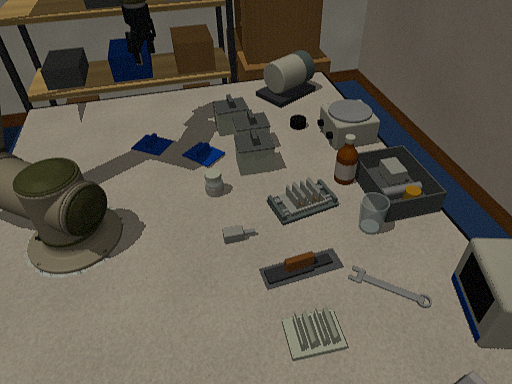

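The top view shows grey lids on tubs at (95,180), (142,163) and (183,170), with blue decoy lids at (155,226) and (118,282). The fixture is at (260,146), the mat and file at (331,172) and the rack at (389,182). Things that could be mistaken for a lid: blue (155,226) and blue (118,282). I choose the three grey ones.

```bash
cat >> h.py <<'E'
def rect(P,box,zlo,zhi,mask=None,show=""):
    u0,u1,v0,v1=box
    Q=P[v0:v1,u0:u1].reshape(-1,3); m=(Q[:,2]>zlo)&(Q[:,2]<zhi)
    if mask is not None: m&=mask[v0:v1,u0:u1].ravel()
    Q=Q[m]
    if len(Q)<5: print(show,"few",len(Q)); return
    (c,s,a)=cv2.minAreaRect((Q[:,:2]*1000).astype(np.float32))
    # angle of the x-like side in (-45,45]
    print(show,"n",len(Q),"c",np.round(c,1),"size",np.round(s,1),"ang",round(a,1),"z",np.round(np.percentile(Q[:,2],[5,50,95])*1000,1))
    return c,s,a
E
python3 - <<'E'
from h import *
P=np.load("top0.npy"); im=cv2.imread("pics/top0.png")
for n,b in dict(l0=(75,116,156,206),l1=(120,162,140,190),l2=(163,208,148,196)).items():
    rect(P,b,.082,.096,show=n+" plate"); rect(P,b,.108,.13,show=n+" bar")
b=(236,284,112,180)
rect(P,b,.006,.03,show="fix low"); rect(P,b,.045,.075,show="fix walls")
for lo in (.004,.03,.05,.058): rect(P,b,lo,.08,show=f"fix>{lo}")
b=(372,408,158,206)
for lo in (.006,.03,.042): rect(P,b,lo,.08,show=f"rack>{lo}")
b=(314,348,134,210)
dark=im.max(-1)<125
rect(P,b,-.01,.03,dark,"mat dark"); rect(P,b,.006,.02,show="blade"); rect(P,b,.03,.06,show="grip")
K=im[110:210,225:415]; cv2.imwrite("pics/c1.png",cv2.resize(K,None,fx=4,fy=4,interpolation=cv2.INTER_CUBIC))
K=im[135:215,70:215]; cv2.imwrite("pics/c2.png",cv2.resize(K,None,fx=5,fy=5,interpolation=cv2.INTER_CUBIC))
E
```

```text
l0 plate n 1206 c [481.8 404.6] size [108.2  90.4] ang 1.4 z [86.5 89.5 92.5]
l0 bar n 104 c [480.3 402.3] size [13.1 47.9] ang 0.8 z [112.6 117.  120.6]
l1 plate n 1177 c [525.3 284.7] size [ 89.2 107.6] ang 88.9 z [86.6 89.7 92.8]
l1 bar n 114 c [525.5 283.3] size [13.5 49.7] ang 0.0 z [113.6 117.1 120.1]
l2 plate n 1202 c [509.2 170.3] size [ 88.5 108.2] ang 87.9 z [86.6 89.6 92.6]
l2 bar n 110 c [508.5 170.6] size [49.9 13.3] ang 89.1 z [113.1 117.4 119.9]
fix low n 1520 c [594.5 -42.2] size [170.6 113.7] ang 10.4 z [ 9.4 21.8 28.4]
fix walls n 314 c [594.  -35.8] size [73.  66.3] ang 9.7 z [47.2 58.4 63.1]
fix>0.004 n 2078 c [595.7 -35.6] size [132.2 197. ] ang 88.1 z [ 9.3 23.9 59.9]
fix>0.03 n 527 c [592.6 -34.8] size [165.5  87.9] ang 10.5 z [30.9 52.5 62.7]
fix>0.05 n 279 c [594.  -35.8] size [73.  66.3] ang 9.7 z [52.5 58.8 63.2]
fix>0.058 n 172 c [593.7 -35.2] size [72.3 64.7] ang 9.2 z [58.3 60.6 63.6]
rack>0.006 n 1173 c [ 491.6 -403.5] size [ 83.5 109.9] ang 88.1 z [11.5 16.2 45.6]
rack>0.03 n 302 c [ 491.7 -404.8] size [67.9 72.4] ang 88.1 z [33.4 42.4 47.5]
rack>0.042 n 174 c [ 491.8 -404.8] size [67.5 72.3] ang 87.8 z [42.2 44.6 48. ]
mat dark n 1261 c [ 524.  -254.4] size [193.8  88.9] ang 4.3 z [-0.5  4.7 14. ]
blade n 519 c [ 519.3 -238.7] size [180.6  62.2] ang 4.6 z [ 6.4 10.8 14.6]
grip n 164 c [ 515.2 -242.1] size [68.2 17. ] ang 5.2 z [35.2 43.9 47.5]
```

View pics/c1.png

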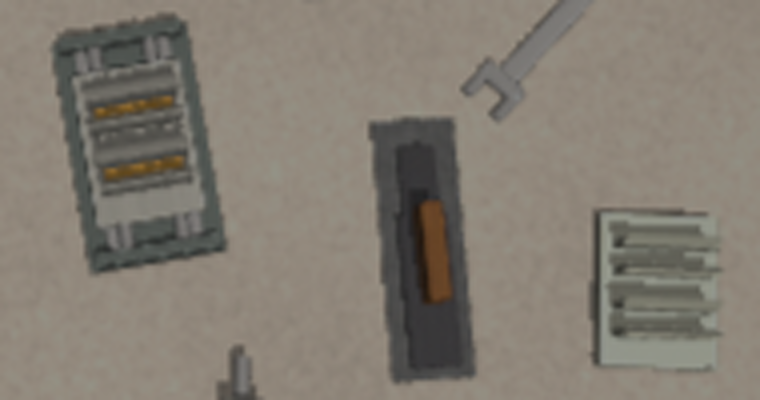

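View pics/c2.png

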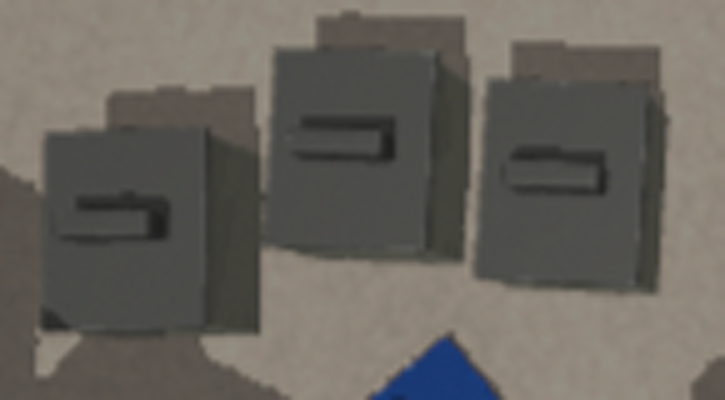

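```bash
cat > plan.py <<'E'
import sys; from h import *
from scipy.spatial.transform import Rotation as Ro
# args: groups x,y,z,yaw (mm, deg of tool y axis in world); tool down
o=env.observe(); p0=o["position"]; R0=o["tool_rot"]
print("t",round(o["time_s"],1),"p",np.round(p0*1000,1),"yaw",round(np.degrees(np.arctan2(R0[1,1],R0[0,1])),2),"F",np.round(o["ft_force"],1),"w",round(o["grip_width"]*1000,1),"q6",round(o["q"][5]))
p=p0
for a in sys.argv[1:]:
    x,y,z,w=map(float,a.split(",")); q=np.array([x,y,z])/1000; w=np.radians(w)
    yv=np.array([np.cos(w),np.sin(w),0]); zv=np.array([0,0,-1.]); R=np.stack([np.cross(yv,zv),yv,zv],1)
    s=R0.T@(q-p0)/.3; r=np.degrees(Ro.from_matrix(R0.T@R).as_rotvec())/45
    print(a,"->",np.round(s,4).tolist(),np.round(r,4).tolist(),"rows",round(np.linalg.norm(q-p)/.0417,1)); p=q
E
python3 - <<'E'
from h import *
P=np.load("top0.npy")
for v,u in((238,72),(220,60),(258,60),(220,88),(258,88),(225,132),(282,95),(206,95)): print(v,u,np.round(P[v,u]*1000))
E
python3 plan.py 480.5,403,230,20 480.5,403,230,0 480.5,403,94,0
```

```text
238 72 [323. 498.  -0.]
220 60 [374. 535.   1.]
258 60 [266. 531.  -2.]
220 88 [375. 455.   0.]
258 88 [267. 450.  -3.]
225 132 [362. 323.  11.]
282 95 [200. 427.  -3.]
206 95 [416. 437.   0.]
t 0.1 p [238.  495.5 230.8] yaw 64.34 F [-0.6  0.1 -0.3] w 85.4 q6 -12
480.5,403,230,20 -> [-0.8622, 0.072, 0.0022] [-0.0017, 0.0003, 0.9853] rows 6.2
480.5,403,230,0 -> [-0.8622, 0.072, 0.0022] [-0.0017, 0.0006, 1.4298] rows 0.0
480.5,403,94,0 -> [-0.8624, 0.0726, 0.4556] [-0.0017, 0.0006, 1.4298] rows 3.3
```

Request:
step_arm(
  targets=[
    [[-0.4,0.03,0],[0,0,0.5]],
    [[-0.862,0.072,0],[0,0,0.985]],
    [[-0.862,0.072,0],[0,0,0.985]],
    [[-0.862,0.072,0],[0,0,0.985]],
    [[-0.862,0.072,0],[0,0,0.985]],
    [[-0.862,0.072,0],[0,0,0.985]],
    [[-0.862,0.072,0],[0,0,0.985]],
    [[-0.862,0.072,0],[0,0,0.985]],
  ],
  jaw=45,
)

```text
time_s: 0.77
position: [0.483, 0.4016, 0.23]
tool_rot: [[-0.338, 0.941, -0.001], [0.941, 0.338, -0.001], [-0.001, -0.001, -1.0]]
ft_force: [-0.5, -0.3, -0.7]
grip_width: 0.0452
gripper_force: 0.0
```

```bash
python3 plan.py 480.5,403,230,0 480.5,403,94,0
```

```text
t 0.8 p [483.  401.6 230. ] yaw 19.77 F [-0.5 -0.3 -0.7] w 45.2 q6 9
480.5,403,230,0 -> [0.0072, -0.0062, 0.0001] [-0.0017, 0.0009, 0.4394] rows 0.1
480.5,403,94,0 -> [0.0074, -0.0056, 0.4535] [-0.0017, 0.0009, 0.4394] rows 3.3
```

Request:
step_arm(
  targets=[
    [[0,0,0],[0,0,0.44]],
    [[0,0,0.0],[0,0,0.44]],
    [[0,0,0.0],[0,0,0.44]],
    [[0,0,0],[0,0,0.44]],
    [[0,0,0.2],[0,0,0.44]],
    [[0,0,0.2],[0,0,0.44]],
    [[0,0,0.2],[0,0,0.44]],
  ],
)

```text
time_s: 1.35
position: [0.4778, 0.4029, 0.1671]
tool_rot: [[-0.009, 1.0, -0.008], [1.0, 0.009, -0.004], [-0.004, -0.008, -1.0]]
ft_force: [0.1, -0.4, -0.5]
grip_width: 0.0449
gripper_force: 0.0
```

```bash
python3 plan.py 480.5,403,94,0
```

```text
t 1.4 p [477.8 402.9 167.1] yaw 0.51 F [ 0.1 -0.4 -0.5] w 44.9 q6 29
480.5,403,94,0 -> [0.0014, 0.0107, 0.2434] [-0.0097, 0.0052, 0.0114] rows 1.8
```

Request:
step_arm(
  targets=[
    [[0,0,0.12],[0,0,0.01]],
    [[0,0,0.253],[0,0,0.01]],
    [[0,0,0.253],[0,0,0.01]],
    [[0,0,0.253],[0,0,0.01]],
    [[0,0,0.253],[0,0,0.01]],
    [[0,0,0.253],[0,0,0.01]],
    [[0,0,0.253],[0,0,0.01]],
  ],
)

```text
time_s: 1.93
position: [0.4814, 0.4039, 0.0979]
tool_rot: [[0.003, 1.0, 0.004], [1.0, -0.003, 0.002], [0.002, 0.004, -1.0]]
ft_force: [-0.1, 0.5, 0.2]
grip_width: 0.0447
gripper_force: 0.0
```

```bash
python3 plan.py 480.5,403,94,0
```

```text
t 1.9 p [481.4 403.9  97.9] yaw -0.2 F [-0.1  0.5  0.2] w 44.7 q6 29
480.5,403,94,0 -> [-0.0029, -0.003, 0.013] [0.0045, -0.0025, -0.0043] rows 0.1
```

Request:
step_arm(
  targets=[
    [[0,0,0.005],[0,0,0]],
    [[0,0,0.005],[0,0,0]],
    [[0,0,0.005],[0,0,0]],
    [[0,0,0.005],[0,0,0]],
    [[0,0,0.005],[0,0,0]],
    [[0,0,0.005],[0,0,0]],
  ],
  jaw=0,
  grip_force=40,
)

```text
time_s: 2.43
position: [0.4808, 0.4034, 0.0946]
tool_rot: [[0.004, 1.0, 0.001], [1.0, -0.004, 0.0], [0.0, 0.001, -1.0]]
ft_force: [-0.5, 0.1, 5.0]
grip_width: 0.0132
gripper_force: 44.3
```

```bash
python3 plan.py 480.5,403,94,0
```

```text
t 2.4 p [480.8 403.4  94.6] yaw -0.23 F [-0.5  0.1  5. ] w 13.2 q6 29
480.5,403,94,0 -> [-0.0012, -0.0011, 0.002] [0.0012, -0.0006, -0.0051] rows 0.0
```

Request:
step_arm(
  targets=[
    [[0,0,-0.1],[0,0,0]],
    [[0,0,-0.2],[0,0,0]],
    [[0,0,-0.3],[0,0,0]],
    [[0.05,-0.12,-0.3],[0,0,0]],
    [[0.1,-0.24,-0.3],[0,0,0]],
    [[0.15,-0.36,-0.3],[0,0,0]],
    [[0.19,-0.48,-0.3],[0,0,0]],
    [[0.19,-0.53,-0.3],[0,0,0]],
    [[0.19,-0.53,-0.2],[0,0,0]],
    [[0.19,-0.53,-0.1],[0,0,0]],
  ],
)

```text
time_s: 3.27
position: [0.321, 0.4618, 0.1245]
tool_rot: [[0.002, 1.0, 0.003], [1.0, -0.002, 0.003], [0.003, 0.003, -1.0]]
ft_force: [0.7, -0.4, -2.5]
grip_width: 0.0133
gripper_force: 43.6
```

```bash
cat > look.py <<'E'
import sys; from h import *
d=get_image("top"); save(f"pics/{sys.argv[1]}.png",d); np.save(sys.argv[1]+".npy",world(d))
E
python3 look.py t1; python3 plan.py 320,460,17,0
python3 - <<'E'
from h import *
P=np.load("t1.npy"); im=cv2.imread("pics/t1.png")
b=(72,120,150,210)
rect(P,b,.075,.09,show="rim"); rect(P,b,.055,.074,show="plate"); rect(P,b,-.01,.03,show="floor")
cv2.imwrite("pics/t1c.png",cv2.resize(im[130:280,40:200],None,fx=4,fy=4))
E
```

```text
t 3.3 p [319.3 459.2 117.6] yaw -0.18 F [-2.6 -2.8 -8.5] w 13.3 q6 43
320,460,17,0 -> [0.0045, 0.0046, 0.3353] [-0.008, 0.0074, -0.004] rows 2.4
rim n 334 c [480.8 403.8] size [104.   86.9] ang 2.2 z [76.5 83.8 87.3]
plate n 248 c [480.5 402.7] size [103.8  83.9] ang 2.3 z [56.8 65.2 73.1]
floor n 1981 c [493.8 437.2] size [174.6 152.6] ang 1.0 z [-3.3  0.9 22.2]
```

View pics/t1c.png

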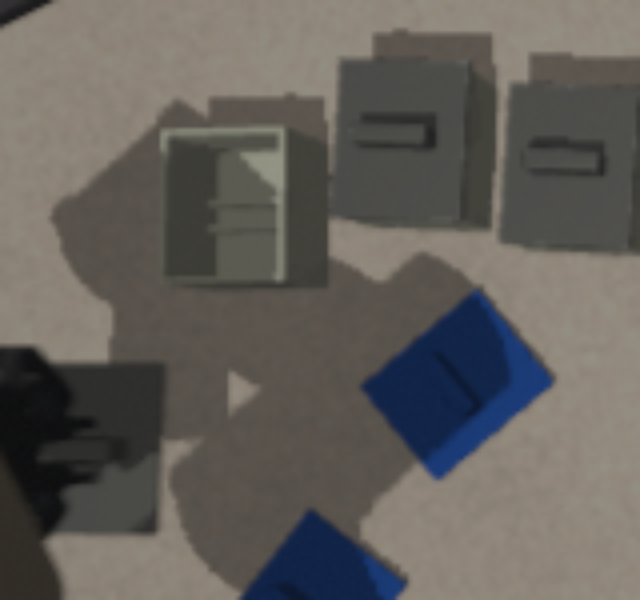

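The crop shows tub0 open and empty, with its ridges bare at (248,215). Lid0 is held over the free spot at (90,450). I'm setting it down there.

Request:
step_arm(
  targets=[
    [[0,0,0.1],[0,0,0]],
    [[0,0,0.2],[0,0,0]],
    [[0,0,0.27],[0,0,0]],
    [[0,0,0.3],[0,0,0]],
    [[0,0,0.32],[0,0,0]],
    [[0,0,0.33],[0,0,0]],
    [[0,0,0.335],[0,0,0]],
    [[0,0,0.335],[0,0,0]],
    [[0,0,0.335],[0,0,0]],
    [[0,0,0.335],[0,0,0]],
  ],
)

```text
time_s: 4.15
position: [0.3221, 0.4612, 0.0242]
tool_rot: [[0.004, 1.0, 0.001], [1.0, -0.004, 0.001], [0.001, 0.001, -1.0]]
ft_force: [-0.4, -0.7, -0.0]
grip_width: 0.0131
gripper_force: 43.5
```

```bash
python3 plan.py 320,460,16,0
```

```text
t 4.2 p [322.1 461.2  24.2] yaw -0.23 F [-0.4 -0.7 -0. ] w 13.1 q6 43
320,460,16,0 -> [-0.004, -0.0069, 0.0274] [0.0013, -0.0013, -0.0051] rows 0.2
```

Request:
step_arm(
  targets=[
    [[0,0,0.012],[0,0,0]],
    [[0,0,0.025],[0,0,0]],
    [[0,0,0.026],[0,0,0]],
    [[0,0,0.026],[0,0,0]],
    [[0,0,0.026],[0,0,0]],
  ],
)

```text
time_s: 4.57
position: [0.3219, 0.461, 0.0156]
tool_rot: [[0.004, 1.0, 0.0], [1.0, -0.004, 0.0], [0.0, 0.0, -1.0]]
ft_force: [0.5, 1.0, 0.8]
grip_width: 0.0132
gripper_force: 43.7
```

Request:
step_arm(
  targets=[
    [[0,0,0],[0,0,0]],
    [[0,0,0],[0,0,0]],
    [[0,0,0],[0,0,0]],
    [[0,0,-0.1],[0,0,0]],
    [[0,0,-0.2],[0,0,0]],
    [[0,0,-0.35],[0,0,0]],
    [[0,0,-0.5],[0,0,0]],
    [[0,0,-0.5],[0,0,0]],
    [[0,0,-0.5],[0,0,0]],
  ],
  jaw=45,
)

```text
time_s: 5.32
position: [0.3225, 0.4617, 0.1685]
tool_rot: [[0.004, 1.0, 0.005], [1.0, -0.004, 0.004], [0.004, 0.005, -1.0]]
ft_force: [0.2, 1.2, -1.6]
grip_width: 0.0451
gripper_force: 0.0
```

```bash
python3 plan.py 525.5,283.5,168,-1 525.5,283.5,94,-1
```

```text
t 5.3 p [322.5 461.7 168.5] yaw -0.22 F [ 0.2  1.2 -1.6] w 45.1 q6 43
525.5,283.5,168,-1 -> [-0.5913, 0.6788, 0.0023] [0.0057, -0.0055, 0.0172] rows 6.5
525.5,283.5,94,-1 -> [-0.5923, 0.6777, 0.249] [0.0057, -0.0055, 0.0172] rows 1.8
```

Request:
step_arm(
  targets=[
    [[-0.3,0.34,0],[0,0,0.02]],
    [[-0.591,0.68,0],[0,0,0.02]],
    [[-0.591,0.68,0],[0,0,0.02]],
    [[-0.591,0.68,0],[0,0,0.02]],
    [[-0.591,0.68,0],[0,0,0.02]],
    [[-0.591,0.68,0],[0,0,0.02]],
    [[-0.591,0.68,0],[0,0,0.02]],
    [[-0.591,0.68,0],[0,0,0.02]],
    [[-0.591,0.68,0.06],[0,0,0.02]],
    [[-0.591,0.68,0.06],[0,0,0.02]],
  ],
)

```text
time_s: 6.15
position: [0.5232, 0.2822, 0.1434]
tool_rot: [[0.02, 1.0, -0.007], [1.0, -0.02, -0.002], [-0.002, -0.007, -1.0]]
ft_force: [-1.3, 0.6, -0.7]
grip_width: 0.0449
gripper_force: 0.0
```

```bash
python3 plan.py 525.5,283.5,94,-1
```

```text
t 6.2 p [523.2 282.2 143.4] yaw -1.16 F [-1.3  0.6 -0.7] w 44.9 q6 18
525.5,283.5,94,-1 -> [0.0048, 0.0087, 0.1647] [-0.0092, 0.0027, -0.0036] rows 1.2
```

Request:
step_arm(
  targets=[
    [[0.002,0.004,0.08],[0,0,0]],
    [[0.002,0.004,0.165],[0,0,0]],
    [[0.002,0.004,0.17],[0,0,0]],
    [[0.002,0.004,0.17],[0,0,0]],
    [[0.002,0.004,0.17],[0,0,0]],
    [[0.002,0.004,0.17],[0,0,0]],
    [[0.002,0.004,0.17],[0,0,0]],
  ],
)

```text
time_s: 6.73
position: [0.5267, 0.2836, 0.098]
tool_rot: [[0.02, 1.0, 0.002], [1.0, -0.02, 0.001], [0.001, 0.002, -1.0]]
ft_force: [0.8, -0.5, 0.5]
grip_width: 0.0452
gripper_force: 0.0
```

Request:
step_arm(
  targets=[
    [[0,0,0],[0,0,0]],
    [[0,0,0],[0,0,0]],
    [[0,0,0],[0,0,0]],
    [[0,0,0],[0,0,0]],
    [[0,0,0],[0,0,0]],
  ],
  jaw=0,
)

```text
time_s: 7.15
position: [0.5266, 0.2834, 0.0972]
tool_rot: [[0.02, 1.0, 0.001], [1.0, -0.02, 0.0], [0.0, 0.001, -1.0]]
ft_force: [-0.9, 0.3, 5.5]
grip_width: 0.0133
gripper_force: 39.9
```

```bash
python3 plan.py 481,403.5,190,1 481,403.5,94,1
```

```text
t 7.2 p [526.6 283.4  97.2] yaw -1.13 F [-0.9  0.3  5.5] w 13.3 q6 18
481,403.5,190,1 -> [0.3973, -0.1595, -0.3094] [0.0013, -0.0004, -0.0474] rows 3.8
481,403.5,94,1 -> [0.3972, -0.1598, 0.0106] [0.0013, -0.0004, -0.0474] rows 2.3
```

Request:
step_arm(
  targets=[
    [[0,0,-0.1],[0,0,0]],
    [[0,0,-0.2],[0,0,0]],
    [[0,0,-0.3],[0,0,0]],
    [[0.1,-0.04,-0.3],[0,0,-0.02]],
    [[0.2,-0.08,-0.3],[0,0,-0.047]],
    [[0.3,-0.12,-0.3],[0,0,-0.047]],
    [[0.397,-0.16,-0.3],[0,0,-0.047]],
    [[0.397,-0.16,-0.2],[0,0,-0.047]],
    [[0.397,-0.16,-0.1],[0,0,-0.047]],
    [[0.397,-0.16,-0.1],[0,0,-0.047]],
  ],
)

```text
time_s: 7.98
position: [0.4778, 0.4024, 0.1207]
tool_rot: [[-0.018, 1.0, -0.01], [1.0, 0.018, -0.005], [-0.005, -0.01, -1.0]]
ft_force: [-1.3, -0.4, -1.8]
grip_width: 0.0135
gripper_force: 39.2
```

```bash
python3 look.py t2; python3 plan.py 481,403.7,98,1
python3 - <<'E'
from h import *
P=np.load("t2.npy"); im=cv2.imread("pics/t2.png")
b=(118,168,138,192)
rect(P,b,.078,.09,show="rim"); rect(P,b,.055,.074,show="plate"); 
cv2.imwrite("pics/t2c.png",cv2.resize(im[130:210,70:220],None,fx=4,fy=4))
E
```

```text
t 8.0 p [479.2 402.7 123.9] yaw 1.0 F [-0.1 -0.  -0.1] w 13.2 q6 28
481,403.7,98,1 -> [0.0035, 0.0065, 0.0864] [-0.0078, 0.0042, -0.0] rows 0.6
rim n 315 c [517.3 267.6] size [120.8 118.6] ang 88.8 z [79.3 84.5 89.3]
plate n 209 c [523.9 283.3] size [ 82.7 102.7] ang 88.6 z [56.  64.3 73.4]
```

View pics/t2c.png

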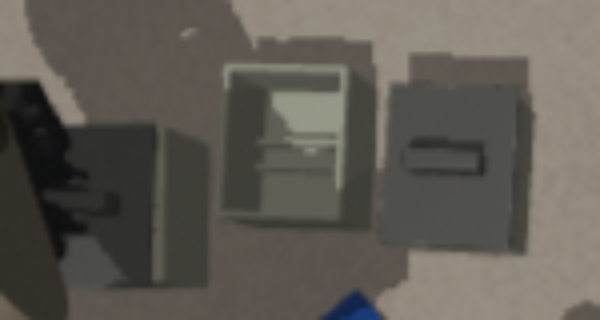

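Tub1, at crop (290,145), is empty, so the one plate must be in tub2. I'm seating the held lid on tub0.

Request:
step_arm(
  targets=[
    [[0.001,0.003,0.03],[0,0,0]],
    [[0.001,0.003,0.055],[0,0,0]],
    [[0.001,0.003,0.07],[0,0,0]],
    [[0.001,0.003,0.08],[0,0,0]],
    [[0.001,0.003,0.09],[0,0,0]],
    [[0.001,0.003,0.09],[0,0,0]],
    [[0.001,0.003,0.09],[0,0,0]],
    [[0.001,0.003,0.09],[0,0,0]],
  ],
)

```text
time_s: 8.7
position: [0.4817, 0.4038, 0.1]
tool_rot: [[-0.017, 1.0, 0.001], [1.0, 0.017, 0.0], [0.0, 0.001, -1.0]]
ft_force: [0.4, 0.8, -0.8]
grip_width: 0.0132
gripper_force: 39.2
```

```bash
python3 plan.py 481,403.7,97,1
```

```text
t 8.7 p [481.7 403.8 100. ] yaw 0.98 F [ 0.4  0.8 -0.8] w 13.2 q6 28
481,403.7,97,1 -> [-0.0002, -0.0025, 0.01] [0.0008, -0.0004, -0.0004] rows 0.1
```

Request:
step_arm(
  targets=[
    [[0,-0.001,0.005],[0,0,0]],
    [[0,-0.001,0.009],[0,0,0]],
    [[0,-0.001,0.009],[0,0,0]],
    [[0,-0.001,0.009],[0,0,0]],
  ],
)

```text
time_s: 9.03
position: [0.4813, 0.4038, 0.0972]
tool_rot: [[-0.017, 1.0, 0.0], [1.0, 0.017, 0.0], [0.0, 0.0, -1.0]]
ft_force: [-0.7, 0.2, 1.4]
grip_width: 0.0129
gripper_force: 39.7
```

Request:
step_arm(
  targets=[
    [[0,0,0],[0,0,0]],
    [[0,0,0],[0,0,0]],
    [[0,0,0],[0,0,0]],
    [[0,0,-0.1],[0,0,0]],
    [[0,0,-0.2],[0,0,0]],
    [[0,0,-0.25],[0,0,0]],
    [[0,0,-0.25],[0,0,0]],
    [[0,0,-0.25],[0,0,0]],
  ],
  jaw=45,
)

```text
time_s: 9.7
position: [0.4813, 0.4038, 0.1722]
tool_rot: [[-0.017, 1.0, 0.001], [1.0, 0.017, 0.001], [0.001, 0.001, -1.0]]
ft_force: [0.2, 1.0, -0.2]
grip_width: 0.0449
gripper_force: 0.0
```

```bash
python3 plan.py 509,170.5,168,-2 509,170.5,96,-2
```

```text
t 9.7 p [481.3 403.8 172.2] yaw 0.98 F [ 0.2  1.  -0.2] w 44.9 q6 28
509,170.5,168,-2 -> [-0.779, 0.0788, 0.0137] [0.0013, -0.0008, 0.0663] rows 5.6
509,170.5,96,-2 -> [-0.7791, 0.0785, 0.2537] [0.0013, -0.0008, 0.0663] rows 1.7
```

Request:
step_arm(
  targets=[
    [[-0.39,0.04,0],[0,0,0.066]],
    [[-0.779,0.079,0],[0,0,0.066]],
    [[-0.779,0.079,0],[0,0,0.066]],
    [[-0.779,0.079,0],[0,0,0.066]],
    [[-0.779,0.079,0],[0,0,0.066]],
    [[-0.779,0.079,0],[0,0,0.066]],
    [[-0.779,0.079,0],[0,0,0.066]],
    [[-0.779,0.079,0],[0,0,0.066]],
    [[-0.779,0.079,0],[0,0,0.066]],
  ],
)

```text
time_s: 10.45
position: [0.5085, 0.1709, 0.171]
tool_rot: [[0.035, 0.999, -0.002], [0.999, -0.035, 0.0], [0.0, -0.002, -1.0]]
ft_force: [-0.1, -0.3, 0.6]
grip_width: 0.0449
gripper_force: 0.0
```

```bash
python3 plan.py 509,170.5,96,-2
```

```text
t 10.4 p [508.5 170.9 171. ] yaw -1.99 F [-0.1 -0.3  0.6] w 44.9 q6 8
509,170.5,96,-2 -> [-0.0013, 0.0021, 0.25] [-0.0023, -0.0001, 0.0003] rows 1.8
```

Request:
step_arm(
  targets=[
    [[0,0.001,0.13],[0,0,0]],
    [[0,0.001,0.22],[0,0,0]],
    [[0,0.001,0.25],[0,0,0]],
    [[0,0.001,0.25],[0,0,0]],
    [[0,0.001,0.25],[0,0,0]],
    [[0,0.001,0.25],[0,0,0]],
    [[0,0.001,0.25],[0,0,0]],
  ],
)

```text
time_s: 11.03
position: [0.51, 0.1708, 0.0984]
tool_rot: [[0.034, 0.999, 0.003], [0.999, -0.034, 0.0], [0.0, 0.003, -1.0]]
ft_force: [0.1, 0.1, 0.2]
grip_width: 0.0451
gripper_force: 0.0
```

Request:
step_arm(
  targets=[
    [[0,0,0],[0,0,0]],
    [[0,0,0],[0,0,0]],
    [[0,0,0],[0,0,0]],
    [[0,0,0],[0,0,0]],
    [[0,0,0],[0,0,0]],
  ],
  jaw=0,
)

```text
time_s: 11.45
position: [0.5096, 0.1705, 0.0976]
tool_rot: [[0.035, 0.999, 0.001], [0.999, -0.035, 0.0], [0.0, 0.001, -1.0]]
ft_force: [-1.2, -0.1, 5.4]
grip_width: 0.013
gripper_force: 40.0
```

```bash
python3 plan.py 525,284,190,-1 525,284,98,-1
```

```text
t 11.4 p [509.6 170.5  97.6] yaw -1.99 F [-1.2 -0.1  5.4] w 13.0 q6 8
525,284,190,-1 -> [0.3801, 0.0386, -0.3078] [0.0016, -0.0003, -0.022] rows 3.5
525,284,98,-1 -> [0.38, 0.0383, -0.0011] [0.0016, -0.0003, -0.022] rows 2.2
```

Request:
step_arm(
  targets=[
    [[0,0,-0.1],[0,0,0]],
    [[0,0,-0.2],[0,0,0]],
    [[0,0,-0.3],[0,0,0]],
    [[0.12,0.01,-0.3],[0,0,-0.02]],
    [[0.24,0.025,-0.3],[0,0,-0.022]],
    [[0.38,0.039,-0.3],[0,0,-0.022]],
    [[0.38,0.039,-0.25],[0,0,-0.022]],
    [[0.38,0.039,-0.15],[0,0,-0.022]],
    [[0.38,0.039,-0.08],[0,0,-0.022]],
    [[0.38,0.039,-0.06],[0,0,-0.022]],
  ],
)

```text
time_s: 12.28
position: [0.5232, 0.2836, 0.1113]
tool_rot: [[0.017, 1.0, -0.006], [1.0, -0.017, -0.002], [-0.002, -0.006, -1.0]]
ft_force: [-0.8, -0.2, -0.7]
grip_width: 0.0132
gripper_force: 39.3
```

Request:
step_arm(
  targets=[
    [[0,0,0.01],[0,0,0]],
    [[0,0,0.025],[0,0,0]],
    [[0,0,0.04],[0,0,0]],
    [[0,0,0.05],[0,0,0]],
    [[0,0,0.05],[0,0,0]],
    [[0,0,0.05],[0,0,0]],
    [[0,0,0.05],[0,0,0]],
  ],
)

```text
time_s: 12.87
position: [0.5251, 0.284, 0.1004]
tool_rot: [[0.017, 1.0, 0.001], [1.0, -0.017, 0.0], [0.0, 0.001, -1.0]]
ft_force: [-0.8, 0.6, -0.4]
grip_width: 0.0134
gripper_force: 39.3
```

```bash
python3 look.py t3;python3 plan.py 525.3,284,97,-1
python3 - <<'E'
from h import *
P=np.load("t3.npy")
b=(160,210,145,198)
rect(P,b,.078,.09,show="rim"); rect(P,b,.060,.074,show="plate")
import cv2
im=cv2.imread("pics/t3.png"); cv2.imwrite("pics/t3c.png",cv2.resize(im[110:210,110:290],None,fx=4,fy=4))
E
```

```text
t 12.9 p [525.1 284.  100.4] yaw -1.0 F [ 0.9 -0.1 -1.1] w 12.6 q6 18
525.3,284,97,-1 -> [0.0001, 0.0006, 0.0112] [0.001, -0.0003, -0.0] rows 0.1
rim n 250 c [508.7 171. ] size [ 84.8 104.1] ang 87.9 z [79.3 84.2 87.6]
plate n 196 c [507.7 169.6] size [ 81.8 102. ] ang 87.8 z [61.2 68.5 72.6]
```

View pics/t3c.png

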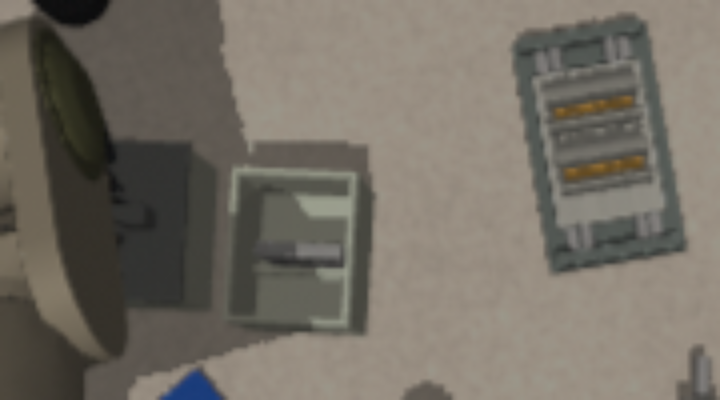

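Tub2 holds the plate, at crop (300,252), which is about full-image (185,173). Next I seat the lid on tub1 and measure the plate top.

Request:
step_arm(
  targets=[
    [[0,0,0.005],[0,0,0]],
    [[0,0,0.01],[0,0,0]],
    [[0,0,0.01],[0,0,0]],
    [[0,0,0.01],[0,0,0]],
  ],
)

```text
time_s: 13.25
position: [0.5251, 0.284, 0.0976]
tool_rot: [[0.017, 1.0, 0.001], [1.0, -0.017, 0.0], [0.0, 0.001, -1.0]]
ft_force: [-1.7, -0.3, 5.4]
grip_width: 0.0131
gripper_force: 40.1
```

Request:
step_arm(
  targets=[
    [[0,0,0],[0,0,0]],
    [[0,0,0],[0,0,0]],
    [[0,0,0],[0,0,0]],
    [[0,0,-0.1],[0,0,0]],
    [[0,0,-0.2],[0,0,0]],
    [[0,0,-0.25],[0,0,0]],
    [[0,0,-0.25],[0,0,0]],
    [[0,0,-0.25],[0,0,0]],
  ],
  jaw=36,
)

```text
time_s: 13.92
position: [0.525, 0.284, 0.1721]
tool_rot: [[0.017, 1.0, 0.001], [1.0, -0.017, 0.0], [0.0, 0.001, -1.0]]
ft_force: [-0.8, -0.1, 0.1]
grip_width: 0.0361
gripper_force: 0.0
```

```bash
python3 - <<'E'
from h import *
P=np.load("t3.npy")
rect(P,(170,198,166,180),.063,.074,show="plate")
Q=P[160:184,168:200].reshape(-1,3); m=(Q[:,2]>.062)&(Q[:,2]<.075)&(abs(Q[:,0]-.5085)<.02)&(abs(Q[:,1]-.17)<.033); print(m.sum(),Q[m].min(0),Q[m].max(0),np.median(Q[m],0))
E
python3 plan.py 508.5,170.5,168,-2 508.5,170.5,42,-2
```

```text
plate n 89 c [509.2 174.4] size [72.  17.5] ang 78.8 z [64.4 68.9 71.8]
89 [0.50273833 0.13806292 0.06208527] [0.51376316 0.19813838 0.07349371] [0.5080287  0.1678714  0.06888955]
t 13.9 p [525.  284.  172.1] yaw -0.99 F [-0.8 -0.1  0.1] w 36.1 q6 18
508.5,170.5,168,-2 -> [-0.3792, -0.0484, 0.0135] [0.0012, -0.0004, 0.0223] rows 2.8
508.5,170.5,42,-2 -> [-0.3794, -0.0488, 0.4335] [0.0012, -0.0004, 0.0223] rows 3.0
```

Request:
step_arm(
  targets=[
    [[-0.19,-0.024,0],[0,0,0.022]],
    [[-0.387,-0.049,0],[0,0,0.022]],
    [[-0.387,-0.049,0],[0,0,0.022]],
    [[-0.387,-0.049,0],[0,0,0.022]],
    [[-0.387,-0.049,0.0],[0,0,0.022]],
    [[-0.387,-0.049,0.0],[0,0,0.022]],
    [[-0.387,-0.049,0.12],[0,0,0.022]],
    [[-0.387,-0.049,0.24],[0,0,0.022]],
    [[-0.387,-0.049,0.3],[0,0,0.022]],
    [[-0.387,-0.049,0.3],[0,0,0.022]],
  ],
)

```text
time_s: 14.75
position: [0.5059, 0.1691, 0.0777]
tool_rot: [[0.033, 0.999, -0.008], [0.999, -0.033, -0.001], [-0.001, -0.008, -1.0]]
ft_force: [-0.6, -0.3, -0.5]
grip_width: 0.036
gripper_force: 0.0
```

```bash
python3 plan.py 508.4,168.3,42,-2
```

```text
t 14.8 p [505.9 169.1  77.7] yaw -1.89 F [-0.6 -0.3 -0.5] w 36.0 q6 8
508.4,168.3,42,-2 -> [-0.0023, 0.0094, 0.119] [-0.0106, 0.0012, 0.0024] rows 0.9
```

Request:
step_arm(
  targets=[
    [[0,0.002,0.06],[0,0,0]],
    [[0,0.002,0.115],[0,0,0]],
    [[0,0.002,0.125],[0,0,0]],
    [[0,0.002,0.125],[0,0,0]],
    [[0,0.002,0.125],[0,0,0]],
    [[0,0.002,0.125],[0,0,0]],
    [[0,0.002,0.125],[0,0,0]],
  ],
)

```text
time_s: 15.33
position: [0.5093, 0.1683, 0.0455]
tool_rot: [[0.034, 0.999, 0.002], [0.999, -0.034, 0.0], [0.0, 0.002, -1.0]]
ft_force: [-0.6, -0.0, 0.1]
grip_width: 0.0362
gripper_force: 0.0
```

```bash
python3 plan.py 508.4,168.3,42,-2
```

```text
t 15.3 p [509.3 168.3  45.5] yaw -1.98 F [-0.6 -0.   0.1] w 36.2 q6 8
508.4,168.3,42,-2 -> [-0.0001, -0.0031, 0.0116] [0.0024, -0.0004, 0.0005] rows 0.1
```

Request:
step_arm(
  targets=[
    [[0,-0.003,0.008],[0,0,0]],
    [[0,-0.003,0.008],[0,0,0]],
    [[0,-0.003,0.008],[0,0,0]],
    [[0,-0.003,0.008],[0,0,0]],
  ],
)

```text
time_s: 15.67
position: [0.5079, 0.1681, 0.0421]
tool_rot: [[0.035, 0.999, 0.0], [0.999, -0.035, -0.0], [-0.0, 0.0, -1.0]]
ft_force: [0.3, -0.7, 0.5]
grip_width: 0.036
gripper_force: 0.0
```

Request:
step_arm(
  targets=[
    [[0,0,0],[0,0,0]],
    [[0,0,0],[0,0,0]],
    [[0,0,0],[0,0,0]],
    [[0,0,0],[0,0,0]],
    [[0,0,0],[0,0,0]],
  ],
  jaw=0,
  grip_force=70,
)

```text
time_s: 16.08
position: [0.5081, 0.1681, 0.0422]
tool_rot: [[0.035, 0.999, 0.0], [0.999, -0.035, 0.0], [0.0, 0.0, -1.0]]
ft_force: [-0.7, -0.4, 3.2]
grip_width: 0.0089
gripper_force: 68.9
```

```bash
python3 plan.py 509,168,190,-2
```

```text
t 16.1 p [508.1 168.1  42.2] yaw -1.98 F [-0.7 -0.4  3.2] w 8.9 q6 8
509,168,190,-2 -> [-0.0003, 0.0033, -0.4927] [0.0006, -0.0, 0.0003] rows 3.5
```

Request:
step_arm(
  targets=[
    [[0,0,-0.1],[0,0,0]],
    [[0,0,-0.2],[0,0,0]],
    [[0,0,-0.3],[0,0,0]],
    [[0,0,-0.4],[0,0,0]],
    [[0,0,-0.45],[0,0,0]],
    [[0,0,-0.45],[0,0,0]],
    [[0,0,-0.45],[0,0,0]],
  ],
)

```text
time_s: 16.67
position: [0.5075, 0.1681, 0.1765]
tool_rot: [[0.035, 0.999, -0.0], [0.999, -0.035, -0.0], [-0.0, -0.0, -1.0]]
ft_force: [0.2, 0.3, -3.2]
grip_width: 0.0085
gripper_force: 71.2
```

```bash
python3 - <<'E'
from h import *
b=(236,284,112,180)
for f in("top0","t1","t2","t3"):
    P=np.load(f+".npy"); im=cv2.imread(f"pics/{f}.png").astype(int)
    rect(P,b,.058,.066,show=f+" walls"); rect(P,b,.0555,.07,show=f)
    br=(im[...,2]-im[...,0]>35)
    for v in((125,146),(146,165)): rect(P,(240,280)+v,.02,.05,br,f+" brass")
    base=(P[...,2]>.007)&(im.max(-1)<120)
    rect(P,(230,290,108,184),.012,.03,None,f+" base")
S=np.load("side0.npy"); 
Q=S.reshape(-1,3); m=(Q[:,2]>.0555)&(Q[:,2]<.068)&(np.hypot(Q[:,0]-.594,Q[:,1]+.036)<.06); (c,s,a)=cv2.minAreaRect((Q[m,:2]*1000).astype(np.float32)); print("side",c,s,a)
m=(Q[:,2]>.04)&(Q[:,2]<.052)&(np.hypot(Q[:,0]-.4917,Q[:,1]+.4048)<.06); print("side rack",cv2.minAreaRect((Q[m,:2]*1000).astype(np.float32)))
E
python3 plan.py 573,-39,177,10
```

```text
top0 walls n 172 c [593.7 -35.2] size [72.3 64.7] ang 9.2 z [58.3 60.6 63.6]
top0 n 221 c [593.4 -35.6] size [72.4 65.9] ang 10.7 z [56.4 59.7 63.4]
top0 brass n 44 c [617.6 -32.3] size [ 8.1 52.2] ang 11.1 z [30.  32.5 36. ]
top0 brass n 55 c [573.4 -40.1] size [ 8.1 56. ] ang 10.7 z [29.1 32.5 35.5]
top0 base n 1202 c [593.2 -35.2] size [170.6  98.9] ang 10.4 z [12.6 23.2 28.7]
t1 walls n 173 c [593.1 -35.4] size [72.2 65.5] ang 11.0 z [58.2 60.6 63.5]
t1 n 219 c [593.4 -35.3] size [72.8 65.5] ang 11.0 z [56.3 59.9 63.3]
t1 brass n 43 c [617.6 -32.2] size [ 6.6 52.2] ang 10.4 z [29.5 32.6 35.3]
t1 brass n 55 c [573.3 -40. ] size [ 8.  55.9] ang 10.6 z [28.9 32.5 35.7]
t1 base n 1199 c [592.9 -35.6] size [169.4  98.7] ang 10.2 z [12.5 23.2 28.8]
t2 walls n 177 c [593.3 -35.5] size [72.4 65.6] ang 10.3 z [58.3 60.8 63.9]
t2 n 239 c [593.3 -35.5] size [72.4 65.6] ang 10.3 z [56.2 59.8 63.7]
t2 brass n 44 c [618.  -32.3] size [ 7.5 52.3] ang 8.7 z [29.5 32.2 35.4]
t2 brass n 55 c [573.3 -40. ] size [ 7.8 56. ] ang 11.5 z [29.  33.1 35.5]
t2 base n 1186 c [593.  -35.4] size [169.   98.9] ang 10.3 z [12.5 23.4 28.8]
t3 walls n 174 c [593.3 -35.5] size [72.  65.7] ang 10.7 z [58.3 60.8 63.9]
t3 n 227 c [593.3 -35.5] size [72.1 65.6] ang 10.7 z [56.1 59.9 63.7]
t3 brass n 43 c [617.5 -32.3] size [ 7.  52.2] ang 10.5 z [29.3 32.9 35.7]
t3 brass n 56 c [573.8 -40. ] size [ 8.2 55.9] ang 10.3 z [29.4 32.4 35.6]
t3 base n 1235 c [593.1 -35.6] size [169.  99.] ang 10.1 z [12.4 23.2 28.8]
side (592.4749755859375, -34.280731201171875) (74.84683227539062, 66.54973602294922) 9.736035346984863
side rack ((491.2338562011719, -403.3357849121094), (68.01554107666016, 72.04277801513672), 87.89908599853516)
t 16.7 p [507.5 168.1 176.5] yaw -1.98 F [ 0.2  0.3 -3.2] w 8.5 q6 8
573,-39,177,10 -> [-0.6824, 0.242, -0.0019] [-0.0006, 0.0, -0.2663] rows 5.2
```

Request:
step_arm(
  targets=[
    [[-0.12,0.04,0],[0,0,-0.05]],
    [[-0.25,0.09,0],[0,0,-0.1]],
    [[-0.37,0.13,0],[0,0,-0.15]],
    [[-0.5,0.175,0],[0,0,-0.2]],
    [[-0.6,0.215,0],[0,0,-0.25]],
    [[-0.683,0.237,0],[0,0,-0.275]],
    [[-0.683,0.237,0],[0,0,-0.275]],
    [[-0.683,0.237,0],[0,0,-0.275]],
    [[-0.683,0.237,0],[0,0,-0.275]],
    [[-0.683,0.237,0],[0,0,-0.275]],
  ],
)

```text
time_s: 17.5
position: [0.5712, -0.0379, 0.1761]
tool_rot: [[-0.181, 0.983, -0.002], [0.983, 0.181, 0.001], [0.001, -0.002, -1.0]]
ft_force: [0.4, 0.1, -2.7]
grip_width: 0.009
gripper_force: 70.9
```

```bash
python3 plan.py 571.5,-39.4,110,10.4 571.5,-39.4,70,10.4
```

```text
t 17.5 p [571.2 -37.9 176.1] yaw 10.45 F [ 0.4  0.1 -2.7] w 9.0 q6 -26
571.5,-39.4,110,10.4 -> [-0.0053, 0.0003, 0.2204] [-0.0022, -0.0014, 0.0011] rows 1.6
571.5,-39.4,70,10.4 -> [-0.0055, 0.0005, 0.3537] [-0.0022, -0.0014, 0.0011] rows 1.0
```

Request:
step_arm(
  targets=[
    [[-0.003,0,0.08],[0,0,0]],
    [[-0.003,0,0.16],[0,0,0]],
    [[-0.003,0,0.22],[0,0,0]],
    [[-0.003,0,0.22],[0,0,0]],
    [[-0.003,0,0.22],[0,0,0]],
    [[-0.003,0,0.22],[0,0,0]],
    [[-0.003,0,0.22],[0,0,0]],
  ],
)

```text
time_s: 18.08
position: [0.5727, -0.0398, 0.1125]
tool_rot: [[-0.181, 0.984, 0.003], [0.984, 0.181, -0.001], [-0.001, 0.002, -1.0]]
ft_force: [0.3, -0.2, -2.9]
grip_width: 0.009
gripper_force: 70.7
```

```bash
python3 plan.py 571.5,-39.4,70,10.4
```

```text
t 18.1 p [572.7 -39.8 112.5] yaw 10.42 F [ 0.3 -0.2 -2.9] w 9.0 q6 -26
571.5,-39.4,70,10.4 -> [0.0022, -0.0039, 0.1417] [0.003, 0.0015, 0.0005] rows 1.0
```

Request:
step_arm(
  targets=[
    [[0.001,-0.002,0.02],[0,0,0]],
    [[0.001,-0.002,0.04],[0,0,0]],
    [[0.001,-0.002,0.06],[0,0,0]],
    [[0.001,-0.002,0.08],[0,0,0]],
    [[0.001,-0.002,0.1],[0,0,0]],
    [[0.001,-0.002,0.115],[0,0,0]],
    [[0.001,-0.002,0.125],[0,0,0]],
    [[0.001,-0.002,0.13],[0,0,0]],
    [[0.001,-0.002,0.13],[0,0,0]],
    [[0.001,-0.002,0.13],[0,0,0]],
  ],
)

```text
time_s: 18.92
position: [0.5715, -0.0398, 0.0721]
tool_rot: [[-0.18, 0.984, 0.0], [0.984, 0.18, -0.0], [-0.0, 0.0, -1.0]]
ft_force: [-0.2, -0.1, -2.2]
grip_width: 0.0088
gripper_force: 70.9
```

```bash
python3 plan.py 571.5,-39.4,70,10.4
```

```text
t 18.9 p [571.5 -39.8  72.1] yaw 10.39 F [-0.2 -0.1 -2.2] w 8.8 q6 -26
571.5,-39.4,70,10.4 -> [0.0015, 0.0003, 0.0071] [0.0003, 0.0002, -0.0003] rows 0.1
```

Request:
step_arm(
  targets=[
    [[0,0,0.004],[0,0,0]],
    [[0,0,0.008],[0,0,0]],
    [[0,0,0.008],[0,0,0]],
    [[0,0,0.008],[0,0,0]],
  ],
)

```text
time_s: 19.25
position: [0.5716, -0.0399, 0.0699]
tool_rot: [[-0.18, 0.984, 0.001], [0.984, 0.18, -0.0], [-0.0, 0.001, -1.0]]
ft_force: [1.0, -0.6, -0.9]
grip_width: 0.0088
gripper_force: 71.0
```

Request:
step_arm(
  targets=[
    [[0,0,0],[0,0,0]],
    [[0,0,0],[0,0,0]],
    [[0,0,0],[0,0,0]],
    [[0,0,-0.05],[0,0,0]],
    [[0,0,-0.15],[0,0,0]],
    [[0,0,-0.28],[0,0,0]],
    [[0,0,-0.4],[0,0,0]],
    [[0,0,-0.4],[0,0,0]],
    [[0,0,-0.4],[0,0,0]],
  ],
  jaw=26,
)

```text
time_s: 20.0
position: [0.572, -0.0399, 0.1916]
tool_rot: [[-0.18, 0.984, 0.004], [0.984, 0.18, -0.001], [-0.002, 0.004, -1.0]]
ft_force: [-0.8, 0.5, -0.3]
grip_width: 0.0259
gripper_force: 0.0
```

```bash
python3 plan.py 322,461,168,0
```

```text
t 20.0 p [572.  -39.9 191.6] yaw 10.39 F [-0.8  0.5 -0.3] w 25.9 q6 -26
322,461,168,0 -> [1.7928, -0.5188, 0.073] [0.0054, 0.002, 0.2309] rows 13.4
```

Request:
step_arm(
  targets=[
    [[0.9,-0.26,0],[0,0,0.1]],
    [[0.9,-0.26,0],[0,0,0.2]],
    [[0.9,-0.26,0],[0,0,0.231]],
    [[0.9,-0.26,0],[0,0,0.231]],
    [[0.9,-0.26,0],[0,0,0.231]],
    [[0.9,-0.26,0],[0,0,0.231]],
    [[0.9,-0.26,0],[0,0,0.231]],
  ],
  jaw=45,
)

```text
time_s: 20.58
position: [0.4435, 0.2138, 0.1883]
tool_rot: [[-0.001, 1.0, -0.003], [1.0, 0.001, -0.0], [-0.0, -0.003, -1.0]]
ft_force: [-0.1, -0.1, 0.0]
grip_width: 0.0448
gripper_force: 0.0
```

```bash
python3 look.py t4
python3 - <<'E'
from h import *
P=np.load("t4.npy"); im=cv2.imread("pics/t4.png")
rect(P,(40,105,205,275),.025,.05,show="lidS bar"); rect(P,(40,105,205,275),.006,.02,show="lidS plate")
rect(P,(235,290,110,182),.085,.105,show="plate in fixture")
rect(P,(314,350,134,210),.03,.06,show="grip")
E
python3 plan.py 322,461,168,0
```

```text
lidS bar few 0
lidS plate n 74 c [311.4 520.5] size [ 79.2 166.5] ang 80.6 z [ 6.4  9.9 14.3]
plate in fixture n 96 c [571.5 -39.3] size [10.5 58.6] ang 10.2 z [90.3 95.7 98.2]
grip n 160 c [ 515.1 -242. ] size [67.8 16.8] ang 4.5 z [36.1 44.2 47.7]
t 20.6 p [441.4 217.  188.4] yaw 0.22 F [-3.2  2.1 -0.7] w 44.8 q6 12
322,461,168,0 -> [0.8146, -0.3947, 0.0707] [-0.0051, -0.0017, 0.0048] rows 6.5
```

Request:
step_arm(
  targets=[
    [[0.4,-0.2,0],[0,0,0]],
    [[0.815,-0.395,0],[0,0,0]],
    [[0.815,-0.395,0],[0,0,0]],
    [[0.815,-0.395,0],[0,0,0]],
    [[0.815,-0.395,0],[0,0,0]],
    [[0.815,-0.395,0],[0,0,0]],
    [[0.815,-0.395,0],[0,0,0]],
    [[0.815,-0.395,0],[0,0,0]],
    [[0.815,-0.395,0],[0,0,0]],
    [[0.815,-0.395,0],[0,0,0]],
  ],
)

```text
time_s: 21.47
position: [0.3275, 0.4555, 0.1886]
tool_rot: [[0.0, 1.0, -0.001], [1.0, -0.0, -0.002], [-0.002, -0.001, -1.0]]
ft_force: [0.3, -0.5, -0.2]
grip_width: 0.045
gripper_force: 0.0
```

```bash
python3 look.py t5
python3 - <<'E'
from h import *
P=np.load("t5.npy"); im=cv2.imread("pics/t5.png")
rect(P,(40,105,205,275),.025,.05,show="lidS bar"); rect(P,(40,105,205,275),.006,.02,show="lidS plate")
b=(75,116,156,206); rect(P,b,.082,.096,show="lid tub0")
b=(120,162,140,190); rect(P,b,.082,.096,show="lid tub1")
b=(160,210,145,198);rect(P,b,.080,.09,show="tub2 rim")
E
python3 plan.py 322,461,168,0 322,461,16,0
```

```text
lidS bar n 98 c [321.4 460.8] size [13.7 50.5] ang 0.2 z [31.8 38.1 41.9]
lidS plate n 1097 c [319.2 490.4] size [214.2 157.7] ang 8.3 z [ 7.5 10.6 13.8]
lid tub0 n 1194 c [480.8 404.7] size [105.7  90.8] ang 0.6 z [86.5 89.6 92.9]
lid tub1 n 1188 c [524.7 283.8] size [106.8  89.8] ang 0.0 z [86.5 89.7 92.8]
tub2 rim n 229 c [508.7 171.1] size [ 84.6 104.2] ang 87.8 z [81.2 84.4 87.1]
t 21.5 p [327.9 455.3 188.9] yaw -0.07 F [-0.3  0.4 -0. ] w 44.8 q6 42
322,461,168,0 -> [0.0192, -0.0195, 0.0697] [-0.0013, 0.0015, -0.0015] rows 0.5
322,461,16,0 -> [0.0198, -0.019, 0.5763] [-0.0013, 0.0015, -0.0015] rows 3.6
```

Lid at S is confirmed at (321.4, 460.8), and the other lids are seated.

Request:
step_arm(
  targets=[
    [[0.02,-0.02,0.12],[0,0,0]],
    [[0.02,-0.02,0.24],[0,0,0]],
    [[0.02,-0.02,0.36],[0,0,0]],
    [[0.02,-0.02,0.48],[0,0,0]],
    [[0.02,-0.02,0.55],[0,0,0]],
    [[0.02,-0.02,0.57],[0,0,0]],
    [[0.02,-0.02,0.57],[0,0,0]],
    [[0.02,-0.02,0.57],[0,0,0]],
    [[0.02,-0.02,0.57],[0,0,0]],
    [[0.02,-0.02,0.57],[0,0,0]],
  ],
)

```text
time_s: 22.35
position: [0.3222, 0.4627, 0.0202]
tool_rot: [[0.0, 1.0, 0.002], [1.0, -0.0, 0.002], [0.002, 0.002, -1.0]]
ft_force: [0.2, 0.0, 0.3]
grip_width: 0.0451
gripper_force: 0.0
```

Request:
step_arm(
  targets=[
    [[0,0,0],[0,0,0]],
    [[0,0,0],[0,0,0]],
    [[0,0,0],[0,0,0]],
    [[0,0,0],[0,0,0]],
    [[0,0,0],[0,0,0]],
  ],
  jaw=0,
  grip_force=40,
)

```text
time_s: 22.77
position: [0.3217, 0.4625, 0.0193]
tool_rot: [[0.0, 1.0, 0.001], [1.0, -0.0, 0.001], [0.001, 0.001, -1.0]]
ft_force: [-0.5, -0.1, 6.1]
grip_width: 0.0131
gripper_force: 40.2
```

```bash
python3 plan.py 508.8,171,170,-2
```

```text
t 22.8 p [321.7 462.5  19.3] yaw -0.0 F [-0.5 -0.1  6.1] w 13.1 q6 43
508.8,171,170,-2 -> [-0.9711, 0.624, -0.5024] [0.0012, -0.0011, 0.0444] rows 9.1
```

Request:
step_arm(
  targets=[
    [[0,0,-0.13],[0,0,0]],
    [[0,0,-0.26],[0,0,0]],
    [[0,0,-0.39],[0,0,0]],
    [[0,0,-0.5],[0,0,0]],
    [[-0.1,0.06,-0.52],[0,0,0]],
    [[-0.2,0.12,-0.52],[0,0,0.044]],
    [[-0.3,0.19,-0.52],[0,0,0.044]],
    [[-0.41,0.26,-0.52],[0,0,0.044]],
    [[-0.52,0.33,-0.52],[0,0,0.044]],
    [[-0.63,0.4,-0.52],[0,0,0.044]],
  ],
)

```text
time_s: 23.6
position: [0.4419, 0.2716, 0.1746]
tool_rot: [[0.034, 0.999, -0.0], [0.999, -0.034, -0.0], [-0.0, -0.0, -1.0]]
ft_force: [0.8, -0.5, -0.7]
grip_width: 0.013
gripper_force: 39.4
```

```bash
python3 plan.py 508.8,172.5,170,-2
```

```text
t 23.6 p [441.9 271.6 174.6] yaw -1.96 F [ 0.8 -0.5 -0.7] w 13.0 q6 20
508.8,172.5,170,-2 -> [-0.3223, 0.2342, 0.0153] [-0.0003, 0.0001, 0.0008] rows 2.9
```

Request:
step_arm(
  targets=[
    [[-0.1,0.075,0],[0,0,0]],
    [[-0.21,0.15,0],[0,0,0]],
    [[-0.322,0.234,0],[0,0,0]],
    [[-0.322,0.234,0],[0,0,0]],
    [[-0.322,0.234,0.08],[0,0,0]],
    [[-0.322,0.234,0.15],[0,0,0]],
    [[-0.322,0.234,0.19],[0,0,0]],
    [[-0.322,0.234,0.19],[0,0,0]],
    [[-0.322,0.234,0.19],[0,0,0]],
    [[-0.322,0.234,0.19],[0,0,0]],
  ],
)

```text
time_s: 24.43
position: [0.5087, 0.1744, 0.1185]
tool_rot: [[0.034, 0.999, 0.001], [0.999, -0.034, 0.0], [0.0, 0.001, -1.0]]
ft_force: [-0.9, -0.5, -1.2]
grip_width: 0.0132
gripper_force: 39.4
```

```bash
python3 plan.py 508.8,172.5,98.5,-2
```

```text
t 24.4 p [508.7 174.4 118.5] yaw -1.98 F [-0.9 -0.5 -1.2] w 13.2 q6 8
508.8,172.5,98.5,-2 -> [-0.0063, 0.0004, 0.0667] [0.0018, -0.0002, 0.0005] rows 0.5
```

Request:
step_arm(
  targets=[
    [[-0.006,0,0.0],[0,0,0]],
    [[-0.006,0,0.02],[0,0,0]],
    [[-0.006,0,0.035],[0,0,0]],
    [[-0.006,0,0.05],[0,0,0]],
    [[-0.006,0,0.06],[0,0,0]],
    [[-0.006,0,0.065],[0,0,0]],
    [[-0.006,0,0.065],[0,0,0]],
    [[-0.006,0,0.065],[0,0,0]],
    [[-0.006,0,0.065],[0,0,0]],
  ],
)

```text
time_s: 25.18
position: [0.508, 0.1724, 0.0983]
tool_rot: [[0.035, 0.999, -0.0], [0.999, -0.035, -0.0], [-0.0, -0.0, -1.0]]
ft_force: [-3.8, -0.4, 4.8]
grip_width: 0.0129
gripper_force: 40.1
```

Request:
step_arm(
  targets=[
    [[0,0,0],[0,0,0]],
    [[0,0,0],[0,0,0]],
    [[0,0,0],[0,0,0]],
    [[0,0,-0.1],[0,0,0]],
    [[0,0,-0.2],[0,0,0]],
    [[0,0,-0.3],[0,0,0]],
    [[0,0,-0.35],[0,0,0]],
    [[0,0,-0.35],[0,0,0]],
    [[0,0,-0.35],[0,0,0]],
  ],
  jaw=45,
)

```text
time_s: 25.93
position: [0.5084, 0.1724, 0.2032]
tool_rot: [[0.035, 0.999, 0.001], [0.999, -0.035, 0.0], [0.0, 0.001, -1.0]]
ft_force: [-0.1, 0.4, -0.7]
grip_width: 0.045
gripper_force: 0.0
```

```bash
python3 plan.py 515,0,200,-50
```

```text
t 25.9 p [508.4 172.4 203.2] yaw -1.99 F [-0.1  0.4 -0.7] w 45.0 q6 8
515,0,200,-50 -> [-0.5737, 0.0421, 0.0107] [0.0012, -0.0008, 1.0669] rows 4.1
```

Request:
step_arm(
  targets=[
    [[-0.9,0.0,0],[0,0,0.15]],
    [[-0.9,0.0,0],[0,0,0.95]],
    [[-0.9,0.0,0],[0,0,0.95]],
    [[-0.9,0.0,0],[0,0,0.95]],
    [[-0.9,0.0,0],[0,0,0.95]],
    [[-0.9,0.0,0],[0,0,0.95]],
    [[-0.9,0.0,0],[0,0,0.95]],
    [[-0.9,0.0,0],[0,0,0.95]],
    [[-0.9,0.0,0],[0,0,0.95]],
    [[-0.9,0.0,0],[0,0,0.95]],
  ],
)

```text
time_s: 26.77
position: [0.4985, -0.0966, 0.2021]
tool_rot: [[0.703, 0.711, -0.002], [0.711, -0.703, 0.001], [-0.0, -0.002, -1.0]]
ft_force: [0.4, 0.0, 1.0]
grip_width: 0.0452
gripper_force: 0.0
```

```bash
python3 look.py t6
python3 - <<'E'
from h import *
P=np.load("t6.npy"); im=cv2.imread("pics/t6.png").astype(int)
b=(300,365,125,215)
c=rect(P,b,.036,.06,show="grip"); rect(P,b,.039,.06,im[...,2]-im[...,0]>40,"grip orange")
h=cv2.cvtColor(im.astype(np.uint8),cv2.COLOR_BGR2GRAY)
rect(P,b,-.01,.008,h<105,"mat")
rect(P,b,.0,.02,h<65,"blade")
b=(163,208,148,196); rect(P,b,.082,.096,show="lid tub2"); rect(P,(235,290,110,182),.085,.105,show="plate in fixture")
cv2.imwrite("pics/t6c.png",cv2.resize(im[100:220,225:365].astype(np.uint8),None,fx=4,fy=4))
E
python3 plan.py 515,-242,150,-85.5
```

```text
grip n 85 c [ 504.7 -243.1] size [47.9 16. ] ang 5.1 z [41.  44.7 47.7]
grip orange n 75 c [ 503.4 -244.8] size [44.5 15. ] ang 0.4 z [42.  44.7 47.7]
mat n 295 c [ 534.8 -255.9] size [ 65.8 224.9] ang 83.6 z [-0.9  3.   7. ]
blade n 251 c [ 494.1 -244.7] size [115.8  38.3] ang 0.5 z [ 5.8 10.6 14. ]
lid tub2 n 1195 c [507.7 172.1] size [ 88.8 108.3] ang 87.7 z [86.7 89.7 92.8]
plate in fixture n 15 c [567.8 -15.4] size [12.  8.] ang 0.7 z [91.9 95.6 98.2]
t 26.8 p [498.6 -96.3 202.4] yaw -44.66 F [ 0.   0.  -0.2] w 45.2 q6 20
515,-242,150,-85.5 -> [-0.307, 0.3804, 0.1742] [-0.0017, 0.0012, 0.9076] rows 3.7
```

View pics/t6c.png

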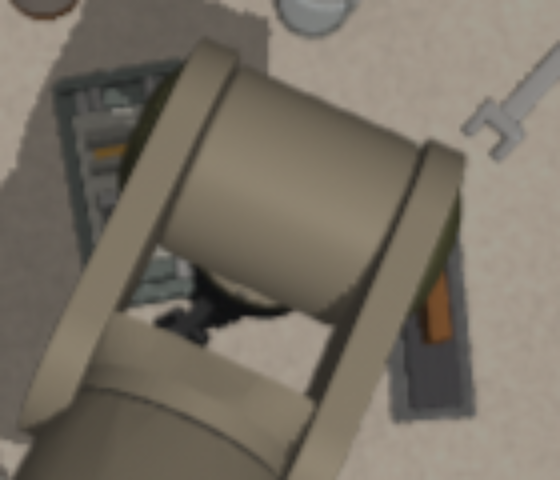

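Request:
step_arm(
  targets=[
    [[-0.1,0.12,0],[0,0,0.15]],
    [[-0.307,0.38,0.1],[0,0,0.91]],
    [[-0.307,0.38,0.17],[0,0,0.91]],
    [[-0.307,0.38,0.17],[0,0,0.91]],
    [[-0.307,0.38,0.17],[0,0,0.91]],
    [[-0.307,0.38,0.17],[0,0,0.91]],
    [[-0.307,0.38,0.17],[0,0,0.91]],
    [[-0.307,0.38,0.17],[0,0,0.91]],
    [[-0.307,0.38,0.17],[0,0,0.91]],
  ],
)

```text
time_s: 27.57
position: [0.5153, -0.2421, 0.1523]
tool_rot: [[0.997, 0.08, 0.0], [0.08, -0.997, -0.0], [0.0, 0.0, -1.0]]
ft_force: [-0.8, 0.1, 0.6]
grip_width: 0.0449
gripper_force: 0.0
```

```bash
python3 plan.py 515.1,-242,100,-85.2 515.1,-242,15,-85.2;  python3 - <<'E'
from h import *
P=np.load("t5.npy"); im=cv2.imread("pics/t5.png"); h=cv2.cvtColor(im,cv2.COLOR_BGR2GRAY)
for f in("top0","t3","t5"):
  P=np.load(f+".npy"); h=cv2.cvtColor(cv2.imread(f"pics/{f}.png"),cv2.COLOR_BGR2GRAY); b=(312,352,128,214)
  u0,u1,v0,v1=b
  m=((h<112)).astype(np.uint8)[v0:v1,u0:u1]; n,l,s,_=cv2.connectedComponentsWithStats(m); k=1+s[1:,4].argmax()
  M=np.zeros(h.shape,bool); M[v0:v1,u0:u1]=l==k
  rect(P,b,-.02,.008,M,f+" mat"); rect(P,b,.007,.016,M&(h<75),f+" blade"); rect(P,b,.036,.06,show="grip")
S=np.load("side0.npy");h=cv2.cvtColor(cv2.imread("pics/side0.png"),cv2.COLOR_BGR2GRAY)
rect(S,(250,350,240,295),-.02,.008,h<115,"side mat")
E
```

```text
t 27.6 p [ 515.3 -242.1  152.3] yaw -85.42 F [-0.8  0.1  0.6] w 44.9 q6 48
515.1,-242,100,-85.2 -> [-0.0007, -0.0004, 0.1743] [0.0002, -0.0002, -0.005] rows 1.3
515.1,-242,15,-85.2 -> [-0.0008, -0.0004, 0.4576] [0.0002, -0.0002, -0.005] rows 2.0
top0 mat n 792 c [ 522.3 -241.3] size [192.   62.7] ang 4.6 z [-0.8  3.   7. ]
top0 blade n 460 c [ 520.2 -238.9] size [176.   54.2] ang 6.3 z [ 7.6 11.1 14.4]
grip n 155 c [ 515.2 -242.2] size [68.1 16.7] ang 4.8 z [38.8 44.1 47.6]
t3 mat n 771 c [ 522.3 -241.8] size [192.   62.9] ang 4.5 z [-0.7  2.8  6.9]
t3 blade n 457 c [ 515.7 -243.9] size [159.7  40.1] ang 4.9 z [ 7.7 11.  14.3]
grip n 152 c [ 515.2 -241.9] size [68.  16.9] ang 5.2 z [40.5 44.1 47.7]
t5 mat n 785 c [ 522.6 -241.3] size [192.6  63.4] ang 4.4 z [-0.9  2.7  6.8]
t5 blade n 457 c [ 514.9 -240.7] size [160.1  43. ] ang 9.1 z [ 7.9 10.8 14.1]
grip n 152 c [ 515.  -241.9] size [67.9 16.9] ang 5.6 z [40.6 44.6 47.9]
side mat n 863 c [ 524.3 -239.5] size [ 95.5 200.5] ang 83.4 z [1.  4.1 6.7]
```

Request:
step_arm(
  targets=[
    [[0,0,0.12],[0,0,0]],
    [[0,0,0.24],[0,0,0]],
    [[0,0,0.35],[0,0,0]],
    [[0,0,0.42],[0,0,0]],
    [[0,0,0.45],[0,0,0]],
    [[0,0,0.458],[0,0,0]],
    [[0,0,0.458],[0,0,0]],
    [[0,0,0.458],[0,0,0]],
    [[0,0,0.458],[0,0,0]],
    [[0,0,0.458],[0,0,0]],
  ],
)

```text
time_s: 28.4
position: [0.5155, -0.2434, 0.016]
tool_rot: [[0.997, 0.076, 0.002], [0.076, -0.997, -0.001], [0.002, 0.002, -1.0]]
ft_force: [-0.3, 0.5, 0.5]
grip_width: 0.0451
gripper_force: 0.0
```

Request:
step_arm(
  targets=[
    [[0,0,0],[0,0,0]],
    [[0,0,0],[0,0,0]],
    [[0,0,0],[0,0,0]],
    [[0,0,0],[0,0,0]],
    [[0,0,0],[0,0,0]],
    [[0,0,0],[0,0,0]],
  ],
  jaw=0,
  grip_force=110,
)

```text
time_s: 28.9
position: [0.5152, -0.2432, 0.0154]
tool_rot: [[0.997, 0.075, 0.001], [0.075, -0.997, -0.001], [0.001, 0.001, -1.0]]
ft_force: [-1.6, 0.8, 6.2]
grip_width: 0.0142
gripper_force: 108.1
```

```bash
python3 plan.py 535.8,-46,180,-79.6
```

```text
t 28.9 p [ 515.2 -243.2   15.4] yaw -85.68 F [-1.6  0.8  6.2] w 14.2 q6 49
535.8,-46,180,-79.6 -> [0.1183, -0.6501, -0.5489] [0.0009, -0.0009, -0.1351] rows 6.2
```

Request:
step_arm(
  targets=[
    [[0,0,-0.06],[0,0,0]],
    [[0,0,-0.16],[0,0,0]],
    [[0,0,-0.28],[0,0,0]],
    [[0,0,-0.4],[0,0,0]],
    [[0.02,-0.1,-0.5],[0,0,-0.05]],
    [[0.04,-0.22,-0.55],[0,0,-0.1]],
    [[0.07,-0.34,-0.55],[0,0,-0.135]],
    [[0.09,-0.46,-0.55],[0,0,-0.135]],
    [[0.11,-0.57,-0.55],[0,0,-0.135]],
    [[0.129,-0.652,-0.55],[0,0,-0.135]],
  ],
)

```text
time_s: 29.73
position: [0.5383, -0.0424, 0.1795]
tool_rot: [[0.983, 0.181, -0.001], [0.181, -0.983, 0.001], [-0.001, -0.001, -1.0]]
ft_force: [0.2, -0.2, -3.1]
grip_width: 0.0146
gripper_force: 107.7
```

Request:
step_arm(
  targets=[
    [[0,0,0],[0,0,0]],
    [[0,0,0],[0,0,0]],
    [[0,0,0],[0,0,0]],
    [[0,0,0],[0,0,0]],
    [[0,0,0],[0,0,0]],
    [[0,0,0],[0,0,0]],
  ],
)

```text
time_s: 30.23
position: [0.5388, -0.0459, 0.1796]
tool_rot: [[0.984, 0.179, -0.0], [0.179, -0.984, 0.0], [-0.0, -0.0, -1.0]]
ft_force: [0.3, -0.8, -2.6]
grip_width: 0.0141
gripper_force: 107.9
```

```bash
python3 plan.py 539,-45.3,125,-79.6
python3 - <<'E'
from h import *
d=get_image("side"); save("pics/s1.png",d); im=d["img"]
cv2.imwrite("pics/s1c.png",cv2.cvtColor(cv2.resize(im[110:240,200:360],None,fx=4,fy=4),cv2.COLOR_RGB2BGR))
P=world(d); h=cv2.cvtColor(im,cv2.COLOR_RGB2GRAY); 
Q=P.reshape(-1,3); o=env.observe()["position"]; 
m=(Q[:,2]>o[2]-.016)&(Q[:,2]<o[2]+.0)&(np.hypot(Q[:,0]-o[0],Q[:,1]-o[1])<.1); q=Q[m]
print(m.sum(), q.min(0),q.max(0)); print(cv2.minAreaRect((q[:,:2]*1000).astype(np.float32)))
f=q[q[:,2]<o[2]-.004]; l=(f[:,:2]-o[:2])@np.array([.9836,.1805])
for lo in(-80,-60,-40,40,60): k=(l*1000>lo)&(l*1000<lo+20); print(lo,k.sum(),np.percentile(f[k,2],[2,10,90])*1000 if k.any() else None)
E
```

```text
t 30.2 p [538.8 -45.9 179.6] yaw -79.69 F [ 0.3 -0.8 -2.6] w 14.1 q6 62
539,-45.3,125,-79.6 -> [0.0011, -0.002, 0.1821] [-0.0001, 0.0003, -0.002] rows 1.3
540 [ 0.45775371 -0.07705885  0.16689465] [ 0.61937235 -0.01915924  0.17963256]
((538.5692749023438, -45.44715118408203), (160.6747589111328, 38.509422302246094), 10.829071998596191)
-80 38 [168.58642559 169.70053308 175.49039098]
-60 35 [168.490647   169.92942156 175.50883457]
-40 32 [168.32739646 169.8562883  175.46432594]
40 32 [168.66738127 169.54757948 175.36092376]
60 22 [170.01339391 170.50483079 175.55592316]
```

View pics/s1c.png

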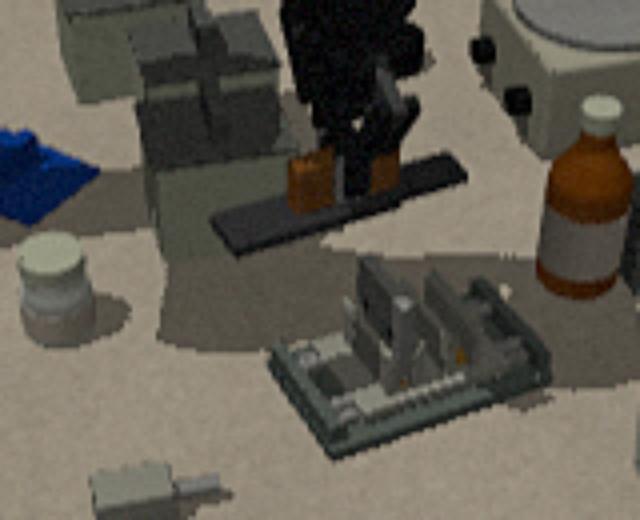

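The side crop shows the file held level above the fixture with its tip at (455,165), and the plate standing in the near slot at (385,310). Now I descend.

Request:
step_arm(
  targets=[
    [[0,0,0.08],[0,0,0]],
    [[0,0,0.15],[0,0,0]],
    [[0,0,0.19],[0,0,0]],
    [[0,0,0.2],[0,0,0]],
    [[0,0,0.2],[0,0,0]],
    [[0,0,0.2],[0,0,0]],
    [[0,0,0.2],[0,0,0]],
    [[0,0,0.2],[0,0,0]],
    [[0,0,0.2],[0,0,0]],
  ],
)

```text
time_s: 31.03
position: [0.5392, -0.0452, 0.1204]
tool_rot: [[0.984, 0.18, 0.001], [0.18, -0.984, -0.0], [0.001, 0.001, -1.0]]
ft_force: [0.4, 0.1, -2.2]
grip_width: 0.0146
gripper_force: 107.9
```

```bash
python3 plan.py 539,-45.3,105.4,-79.6
```

```text
t 31.0 p [539.2 -45.2 120.4] yaw -79.61 F [ 0.4  0.1 -2.2] w 14.6 q6 62
539,-45.3,105.4,-79.6 -> [-0.0006, 0.0001, 0.05] [0.0008, -0.0015, -0.0002] rows 0.4
```

Request:
step_arm(
  targets=[
    [[0,0,0.015],[0,0,0]],
    [[0,0,0.03],[0,0,0]],
    [[0,0,0.04],[0,0,0]],
    [[0,0,0.05],[0,0,0]],
    [[0,0,0.05],[0,0,0]],
    [[0,0,0.05],[0,0,0]],
    [[0,0,0.05],[0,0,0]],
    [[0,0,0.05],[0,0,0]],
  ],
)

```text
time_s: 31.7
position: [0.539, -0.0451, 0.105]
tool_rot: [[0.984, 0.18, 0.001], [0.18, -0.984, -0.0], [0.001, 0.0, -1.0]]
ft_force: [-0.2, 0.6, 2.4]
grip_width: 0.0143
gripper_force: 108.8
```

```bash
python3 plan.py 637.4,-27.3,105.4,-79.6
```

```text
t 31.7 p [539.  -45.1 105. ] yaw -79.61 F [-0.2  0.6  2.4] w 14.3 q6 62
637.4,-27.3,105.4,-79.6 -> [0.3332, 0.0008, -0.0012] [0.0002, -0.0007, -0.0002] rows 2.4
```

Request:
step_arm(
  targets=[
    [[0.017,0,0],[0,0,0]],
    [[0.034,0,0],[0,0,0]],
    [[0.051,0,0],[0,0,0]],
    [[0.068,0,0],[0,0,0]],
    [[0.085,0,0],[0,0,0]],
    [[0.102,0,0],[0,0,0]],
    [[0.119,0,0],[0,0,0]],
    [[0.136,0,0],[0,0,0]],
    [[0.153,0,0],[0,0,0]],
    [[0.17,0,0],[0,0,0]],
  ],
)

```text
time_s: 32.53
position: [0.5889, -0.0361, 0.1051]
tool_rot: [[0.984, 0.18, -0.002], [0.18, -0.984, -0.001], [-0.002, 0.0, -1.0]]
ft_force: [-6.6, -0.4, 7.8]
grip_width: 0.0139
gripper_force: 109.5
```

Request:
step_arm(
  targets=[
    [[0.017,0,0],[0,0,0]],
    [[0.034,0,0],[0,0,0]],
    [[0.051,0,0],[0,0,0]],
    [[0.068,0,0],[0,0,0]],
    [[0.085,0,0],[0,0,0]],
    [[0.102,0,0],[0,0,0]],
    [[0.119,0,0],[0,0,0]],
    [[0.136,0,0],[0,0,0]],
    [[0.153,0,0],[0,0,0]],
    [[0.17,0,0],[0,0,0]],
  ],
)

```text
time_s: 33.37
position: [0.639, -0.0267, 0.1046]
tool_rot: [[0.984, 0.18, -0.002], [0.18, -0.984, -0.0], [-0.002, -0.0, -1.0]]
ft_force: [-4.8, -1.1, 5.0]
grip_width: 0.0142
gripper_force: 109.3
```

```bash
python3 plan.py 637.4,-27.3,120,-79.6
```

```text
t 33.4 p [639.  -26.7 104.6] yaw -79.61 F [-4.8 -1.1  5. ] w 14.2 q6 67
637.4,-27.3,120,-79.6 -> [-0.0059, 0.0009, -0.0514] [-0.0001, 0.003, -0.0002] rows 0.4
```

Request:
step_arm(
  targets=[
    [[0.012,0,-0.015],[0,0,0]],
    [[0.018,0,-0.04],[0,0,0]],
    [[0.018,0,-0.07],[0,0,0]],
    [[0.018,0,-0.08],[0,0,0]],
    [[0.018,0,-0.08],[0,0,0]],
    [[-0.1,0,-0.08],[0,0,0]],
    [[-0.2,0,-0.08],[0,0,0]],
    [[-0.3,0,-0.08],[0,0,0]],
    [[-0.333,0,-0.08],[0,0,0]],
    [[-0.333,0,-0.08],[0,0,0]],
  ],
)

```text
time_s: 34.2
position: [0.5388, -0.0449, 0.129]
tool_rot: [[0.984, 0.179, -0.001], [0.179, -0.984, 0.0], [-0.001, -0.0, -1.0]]
ft_force: [0.7, 0.7, -2.6]
grip_width: 0.0144
gripper_force: 108.0
```

Request:
step_arm(
  targets=[
    [[0,0,0],[0,0,0]],
    [[0,0,0],[0,0,0]],
    [[0,0,0],[0,0,0]],
    [[0,0,0],[0,0,0]],
    [[0,0,0],[0,0,0]],
  ],
)

```text
time_s: 34.62
position: [0.5414, -0.0446, 0.1285]
tool_rot: [[0.984, 0.181, -0.0], [0.181, -0.984, 0.0], [-0.0, -0.0, -1.0]]
ft_force: [1.1, -0.1, -2.9]
grip_width: 0.0141
gripper_force: 108.0
```

```bash
python3 plan.py 539,-45.3,105.2,-79.6;  python3 - <<'E'
from h import *
d=get_image("side"); P=world(d); Q=P.reshape(-1,3); o=env.observe()["position"]
m=(Q[:,2]>o[2]-.016)&(Q[:,2]<o[2]+.0)&(np.hypot(Q[:,0]-o[0],Q[:,1]-o[1])<.1); q=Q[m]
print(cv2.minAreaRect((q[:,:2]*1000).astype(np.float32)))
f=q[q[:,2]<o[2]-.004]; l=(f[:,:2]-o[:2])@np.array([.9836,.1805])
for lo in(-80,-60,-40,40,60): k=(l*1000>lo)&(l*1000<lo+20); print(lo,k.sum(),np.round(np.percentile(f[k,2],[10,50,90])*1000-o[2]*1000,1) if k.any() else None)
m=(Q[:,2]>.09)&(Q[:,2]<.1)&(np.hypot(Q[:,0]-.5715,Q[:,1]+.0393)<.04); print(m.sum(),np.median(Q[m],0))
E
```

```text
t 34.6 p [541.4 -44.6 128.5] yaw -79.59 F [ 1.1 -0.1 -2.9] w 14.1 q6 62
539,-45.3,105.2,-79.6 -> [-0.0082, 0.0008, 0.0776] [-0.0001, 0.0001, 0.0002] rows 0.6
((541.512939453125, -44.96318817138672), (160.43289184570312, 39.1799430847168), 9.268431663513184)
-80 37 [-10.   -6.4  -4.7]
-60 32 [-9.7 -5.  -4.1]
-40 31 [-9.3 -5.  -4.1]
40 17 [-9.7 -6.3 -5.1]
60 30 [-9.6 -5.4 -4.1]
55 [ 0.5716677  -0.05261614  0.09652721]
```

Request:
step_arm(
  targets=[
    [[-0.008,0,0],[0,0,0]],
    [[-0.008,0,0.02],[0,0,0]],
    [[-0.008,0,0.04],[0,0,0]],
    [[-0.008,0,0.06],[0,0,0]],
    [[-0.008,0,0.07],[0,0,0]],
    [[-0.008,0,0.078],[0,0,0]],
    [[-0.008,0,0.078],[0,0,0]],
    [[-0.008,0,0.078],[0,0,0]],
    [[-0.008,0,0.078],[0,0,0]],
  ],
)

```text
time_s: 35.42
position: [0.5388, -0.0451, 0.1057]
tool_rot: [[0.984, 0.18, 0.001], [0.18, -0.984, -0.0], [0.001, 0.0, -1.0]]
ft_force: [0.1, 1.3, 1.4]
grip_width: 0.0144
gripper_force: 108.6
```

Request:
step_arm(
  targets=[
    [[0.017,0,0],[0,0,0]],
    [[0.034,0,0],[0,0,0]],
    [[0.051,0,0],[0,0,0]],
    [[0.068,0,0],[0,0,0]],
    [[0.085,0,0],[0,0,0]],
    [[0.102,0,0],[0,0,0]],
    [[0.119,0,0],[0,0,0]],
    [[0.136,0,0],[0,0,0]],
    [[0.153,0,0],[0,0,0]],
    [[0.17,0,0],[0,0,0]],
  ],
)

```text
time_s: 36.25
position: [0.5888, -0.0361, 0.1058]
tool_rot: [[0.984, 0.18, -0.001], [0.18, -0.984, -0.001], [-0.002, 0.001, -1.0]]
ft_force: [-5.0, -0.9, 6.4]
grip_width: 0.0143
gripper_force: 109.2
```

Request:
step_arm(
  targets=[
    [[0.017,0,0],[0,0,0]],
    [[0.034,0,0],[0,0,0]],
    [[0.051,0,0],[0,0,0]],
    [[0.068,0,0],[0,0,0]],
    [[0.085,0,0],[0,0,0]],
    [[0.102,0,0],[0,0,0]],
    [[0.119,0,0],[0,0,0]],
    [[0.136,0,0],[0,0,0]],
    [[0.153,0,0],[0,0,0]],
    [[0.17,0,0],[0,0,0]],
  ],
)

```text
time_s: 37.08
position: [0.6393, -0.0267, 0.1053]
tool_rot: [[0.984, 0.18, -0.001], [0.18, -0.984, -0.0], [-0.001, -0.0, -1.0]]
ft_force: [-4.1, -0.2, 4.5]
grip_width: 0.0141
gripper_force: 109.0
```

Request:
step_arm(
  targets=[
    [[0.012,0,-0.015],[0,0,0]],
    [[0.018,0,-0.04],[0,0,0]],
    [[0.018,0,-0.07],[0,0,0]],
    [[0.018,0,-0.08],[0,0,0]],
    [[0.018,0,-0.08],[0,0,0]],
    [[-0.1,0,-0.08],[0,0,0]],
    [[-0.2,0,-0.08],[0,0,0]],
    [[-0.3,0,-0.08],[0,0,0]],
    [[-0.34,0,-0.08],[0,0,0]],
    [[-0.34,0,-0.08],[0,0,0]],
  ],
)

```text
time_s: 37.92
position: [0.5362, -0.0453, 0.1296]
tool_rot: [[0.984, 0.179, -0.001], [0.179, -0.984, 0.0], [-0.001, -0.001, -1.0]]
ft_force: [0.3, 1.0, -2.4]
grip_width: 0.0147
gripper_force: 108.0
```

Request:
step_arm(
  targets=[
    [[0,0,0],[0,0,0]],
    [[0,0,0],[0,0,0]],
    [[0,0,0],[0,0,0]],
    [[0,0,0],[0,0,0]],
    [[0,0,0],[0,0,0]],
  ],
)

```text
time_s: 38.33
position: [0.539, -0.045, 0.1291]
tool_rot: [[0.984, 0.181, -0.0], [0.181, -0.984, 0.0], [-0.0, -0.0, -1.0]]
ft_force: [-0.5, -0.1, -3.0]
grip_width: 0.0144
gripper_force: 108.0
```

```bash
python3 plan.py 539,-45.3,105.2,-79.6
```

```text
t 38.3 p [539.  -45.  129.1] yaw -79.59 F [-0.5 -0.1 -3. ] w 14.4 q6 62
539,-45.3,105.2,-79.6 -> [-0.0002, 0.0008, 0.0796] [-0.0001, 0.0001, 0.0002] rows 0.6
```

Third stroke, then lift straight up.

Request:
step_arm(
  targets=[
    [[0,0,0.015],[0,0,0]],
    [[0,0,0.03],[0,0,0]],
    [[0,0,0.045],[0,0,0]],
    [[0,0,0.06],[0,0,0]],
    [[0,0,0.07],[0,0,0]],
    [[0,0,0.08],[0,0,0]],
    [[0,0,0.08],[0,0,0]],
    [[0,0,0.08],[0,0,0]],
    [[0,0,0.08],[0,0,0]],
  ],
)

```text
time_s: 39.08
position: [0.5388, -0.0451, 0.1057]
tool_rot: [[0.984, 0.18, 0.001], [0.18, -0.984, -0.0], [0.001, 0.0, -1.0]]
ft_force: [-0.1, -0.4, -0.0]
grip_width: 0.0141
gripper_force: 108.5
```

Request:
step_arm(
  targets=[
    [[0.017,0,0],[0,0,0]],
    [[0.034,0,0],[0,0,0]],
    [[0.051,0,0],[0,0,0]],
    [[0.068,0,0],[0,0,0]],
    [[0.085,0,0],[0,0,0]],
    [[0.102,0,0],[0,0,0]],
    [[0.119,0,0],[0,0,0]],
    [[0.136,0,0],[0,0,0]],
    [[0.153,0,0],[0,0,0]],
    [[0.17,0,0],[0,0,0]],
  ],
)

```text
time_s: 39.92
position: [0.5888, -0.0361, 0.1057]
tool_rot: [[0.984, 0.18, -0.001], [0.18, -0.984, -0.001], [-0.002, 0.0, -1.0]]
ft_force: [-5.3, -1.1, 6.0]
grip_width: 0.0145
gripper_force: 109.2
```

Request:
step_arm(
  targets=[
    [[0.017,0,0],[0,0,0]],
    [[0.034,0,0],[0,0,0]],
    [[0.051,0,0],[0,0,0]],
    [[0.068,0,0],[0,0,0]],
    [[0.085,0,0],[0,0,0]],
    [[0.102,0,0],[0,0,0]],
    [[0.119,0,0],[0,0,0]],
    [[0.136,0,0],[0,0,0]],
    [[0.153,0,0],[0,0,0]],
    [[0.17,0,0],[0,0,0]],
  ],
)

```text
time_s: 40.75
position: [0.6393, -0.0267, 0.1052]
tool_rot: [[0.984, 0.18, -0.0], [0.18, -0.984, -0.0], [-0.0, -0.0, -1.0]]
ft_force: [-3.4, -0.3, 4.0]
grip_width: 0.0146
gripper_force: 109.0
```

Request:
step_arm(
  targets=[
    [[0.012,0,-0.015],[0,0,0]],
    [[0.018,0,-0.04],[0,0,0]],
    [[0.018,0,-0.08],[0,0,0]],
    [[0.018,0,-0.16],[0,0,0]],
    [[0.018,0,-0.25],[0,0,0]],
    [[0.018,0,-0.25],[0,0,0]],
    [[0.018,0,-0.25],[0,0,0]],
    [[0.018,0,-0.25],[0,0,0]],
  ],
)

```text
time_s: 41.42
position: [0.644, -0.0257, 0.1793]
tool_rot: [[0.984, 0.18, -0.001], [0.18, -0.984, 0.001], [-0.001, -0.001, -1.0]]
ft_force: [-0.8, 1.0, -3.1]
grip_width: 0.0144
gripper_force: 108.0
```

```bash
python3 plan.py 522.4,-241.5,180,-85.5
python3 - <<'E'
from h import *
P=world(get_image("side")); Q=P.reshape(-1,3)
m=(Q[:,2]>.088)&(Q[:,2]<.1)&(np.hypot(Q[:,0]-.5715,Q[:,1]+.0393)<.05); print(m.sum(),np.median(Q[m],0),cv2.minAreaRect((Q[m,:2]*1000).astype(np.float32)))
E
```

```text
t 41.4 p [644.  -25.7 179.3] yaw -79.61 F [-0.8  1.  -3.1] w 14.4 q6 67
522.4,-241.5,180,-85.5 -> [-0.5285, 0.6346, -0.0023] [-0.0009, 0.0013, 0.1309] rows 5.9
95 [ 0.56924667 -0.04228881  0.0965087 ] ((569.7967529296875, -38.9617919921875), (12.378011703491211, 60.64863204956055), 10.066953659057617)
```

Request:
step_arm(
  targets=[
    [[-0.09,0.11,0],[0,0,0.03]],
    [[-0.18,0.21,0],[0,0,0.06]],
    [[-0.27,0.32,0],[0,0,0.09]],
    [[-0.36,0.43,0],[0,0,0.12]],
    [[-0.45,0.54,0],[0,0,0.131]],
    [[-0.5285,0.635,0],[0,0,0.131]],
    [[-0.5285,0.635,0],[0,0,0.131]],
    [[-0.5285,0.635,0],[0,0,0.131]],
    [[-0.5285,0.635,0],[0,0,0.131]],
    [[-0.5285,0.635,0.0],[0,0,0.131]],
  ],
)

```text
time_s: 42.3
position: [0.523, -0.2407, 0.1797]
tool_rot: [[0.997, 0.08, -0.001], [0.08, -0.997, 0.001], [-0.001, -0.001, -1.0]]
ft_force: [0.2, -0.3, -3.0]
grip_width: 0.0144
gripper_force: 108.1
```

```bash
python3 plan.py 522.4,-241.5,30,-85.5
python3 - <<'E'
from h import *
d=get_image("side"); P=world(d); Q=P.reshape(-1,3); o=env.observe()["position"]
m=(Q[:,2]>o[2]-.016)&(Q[:,2]<o[2]+.0)&(np.hypot(Q[:,0]-o[0],Q[:,1]-o[1])<.1); q=Q[m]
print(cv2.minAreaRect((q[:,:2]*1000).astype(np.float32)))
f=q[q[:,2]<o[2]-.004]; l=(f[:,:2]-o[:2])@np.array([.9969,.0785])
for lo in(-80,-60,-40,40,60): k=(l*1000>lo)&(l*1000<lo+20); print(lo,k.sum(),np.round(np.percentile(f[k,2],[10,50,90])*1000-o[2]*1000,1) if k.any() else None)
E
```

```text
t 42.3 p [ 523.  -240.7  179.7] yaw -85.43 F [ 0.2 -0.3 -3. ] w 14.4 q6 49
522.4,-241.5,30,-85.5 -> [-0.0018, 0.003, 0.4991] [-0.0012, 0.0009, 0.0015] rows 3.6
((523.0120239257812, -240.0070037841797), (160.0565948486328, 39.690067291259766), 4.256402492523193)
-80 75 [-10.6  -5.   -4.2]
-60 53 [-9.5 -5.1 -4.2]
-40 56 [-9.3 -4.9 -4.1]
40 46 [-9.2 -5.  -4.2]
60 50 [-9.8 -5.1 -4.1]
```

Request:
step_arm(
  targets=[
    [[0,0.002,0.12],[0,0,0]],
    [[0,0.002,0.24],[0,0,0]],
    [[0,0.002,0.36],[0,0,0]],
    [[0,0.002,0.44],[0,0,0]],
    [[0,0.002,0.49],[0,0,0]],
    [[0,0.002,0.52],[0,0,0]],
    [[0,0.002,0.53],[0,0,0]],
    [[0,0.002,0.53],[0,0,0]],
    [[0,0.002,0.53],[0,0,0]],
    [[0,0.002,0.53],[0,0,0]],
  ],
)

```text
time_s: 43.18
position: [0.5233, -0.2426, 0.0225]
tool_rot: [[0.997, 0.079, 0.002], [0.079, -0.997, -0.001], [0.002, 0.002, -1.0]]
ft_force: [-0.2, -0.5, -2.0]
grip_width: 0.0143
gripper_force: 108.3
```

```bash
python3 plan.py 522.4,-241.5,15.4,-85.5
```

```text
t 43.2 p [ 523.3 -242.6   22.5] yaw -85.49 F [-0.2 -0.5 -2. ] w 14.3 q6 49
522.4,-241.5,15.4,-85.5 -> [-0.0029, -0.0039, 0.0238] [0.0019, -0.0023, 0.0002] rows 0.2
```

Request:
step_arm(
  targets=[
    [[-0.002,-0.003,0.006],[0,0,0]],
    [[-0.002,-0.003,0.012],[0,0,0]],
    [[-0.002,-0.003,0.018],[0,0,0]],
    [[-0.002,-0.003,0.022],[0,0,0]],
    [[-0.002,-0.003,0.022],[0,0,0]],
    [[-0.002,-0.003,0.022],[0,0,0]],
    [[-0.002,-0.003,0.022],[0,0,0]],
  ],
)

```text
time_s: 43.77
position: [0.522, -0.2415, 0.0154]
tool_rot: [[0.997, 0.078, 0.0], [0.078, -0.997, -0.0], [0.0, 0.0, -1.0]]
ft_force: [-3.4, 0.7, 6.1]
grip_width: 0.0144
gripper_force: 109.5
```

Request:
step_arm(
  targets=[
    [[0,0,0],[0,0,0]],
    [[0,0,0],[0,0,0]],
    [[0,0,0],[0,0,0]],
    [[0,0,-0.1],[0,0,0]],
    [[0,0,-0.22],[0,0,0]],
    [[0,0,-0.34],[0,0,0]],
    [[0,0,-0.46],[0,0,0]],
    [[0,0,-0.55],[0,0,0]],
    [[0,0,-0.55],[0,0,0]],
    [[0,0,-0.55],[0,0,0]],
  ],
  jaw=36,
  grip_force=70,
)

```text
time_s: 44.6
position: [0.5224, -0.2418, 0.181]
tool_rot: [[0.997, 0.078, 0.003], [0.078, -0.997, -0.002], [0.002, 0.002, -1.0]]
ft_force: [0.4, 0.9, -0.7]
grip_width: 0.0359
gripper_force: 0.0
```

```bash
python3 plan.py 571.5,-39.4,180,-30
```

```text
t 44.6 p [ 522.4 -241.8  181. ] yaw -85.51 F [ 0.4  0.9 -0.7] w 35.9 q6 49
571.5,-39.4,180,-30 -> [0.216, -0.6598, 0.0024] [0.004, -0.0015, -1.2335] rows 5.0
```

Request:
step_arm(
  targets=[
    [[0.04,-0.12,0],[0,0,-0.15]],
    [[0.216,-0.66,0],[0,0,-0.98]],
    [[0.216,-0.66,0],[0,0,-0.98]],
    [[0.216,-0.66,0],[0,0,-0.98]],
    [[0.216,-0.66,0],[0,0,-0.98]],
    [[0.216,-0.66,0],[0,0,-0.98]],
    [[0.216,-0.66,0],[0,0,-0.98]],
    [[0.216,-0.66,0],[0,0,-0.98]],
  ],
)

```text
time_s: 45.27
position: [0.5707, -0.038, 0.178]
tool_rot: [[0.659, 0.752, -0.003], [0.752, -0.659, 0.001], [-0.001, -0.003, -1.0]]
ft_force: [-0.2, 0.3, 0.1]
grip_width: 0.0362
gripper_force: 0.0
```

```bash
python3 plan.py 571.2,-39.6,150,0 571.2,-39.6,150,10.4
python3 - <<'E'
from h import *
P=world(get_image("side")); Q=P.reshape(-1,3)
m=(Q[:,2]>.09)&(Q[:,2]<.1)&(np.hypot(Q[:,0]-.5715,Q[:,1]+.0393)<.05); print(m.sum(),np.median(Q[m],0),cv2.minAreaRect((Q[m,:2]*1000).astype(np.float32)))
E
python3 look.py t7
python3 - <<'E'
from h import *
P=np.load("t7.npy"); im=cv2.imread("pics/t7.png");h=cv2.cvtColor(im,cv2.COLOR_BGR2GRAY)
rect(P,(312,352,128,214),.036,.06,show="grip"); rect(P,(312,352,128,214),-.02,.008,h<112,"mat"); rect(P,(312,352,128,214),.0075,.016,h<75,"blade")
E
```

```text
t 45.3 p [570.7 -38.  178. ] yaw -41.26 F [-0.2  0.3  0.1] w 36.2 q6 26
571.2,-39.6,150,0 -> [-0.0027, 0.0051, 0.0935] [-0.0039, 0.0004, -0.9169] rows 0.7
571.2,-39.6,150,10.4 -> [-0.0027, 0.0051, 0.0935] [-0.0039, 0.0001, -1.148] rows 0.0
86 [ 0.56945855 -0.04350431  0.0966419 ] ((570.6069946289062, -39.22736358642578), (12.149616241455078, 60.19388961791992), 11.031027793884277)
grip n 155 c [ 522.4 -241.4] size [70.3 16.6] ang 5.6 z [38.7 44.1 47.7]
mat n 762 c [ 535.8 -259.1] size [215.8  99.2] ang 4.6 z [-0.8  2.9  7.1]
blade n 436 c [ 522.1 -241.6] size [158.8  36.3] ang 5.0 z [ 8.3 11.  14.1]
```

Request:
step_arm(
  targets=[
    [[0,0,0.05],[0,0,-0.98]],
    [[0,0,0.05],[0,0,-0.98]],
    [[0,0,0.05],[0,0,-0.98]],
    [[0,0,0.05],[0,0,-0.98]],
    [[0,0,0.05],[0,0,-0.98]],
    [[0,0,0.05],[0,0,-0.98]],
    [[0,0,0.05],[0,0,-0.98]],
    [[0,0,0.05],[0,0,-0.98]],
  ],
)

```text
time_s: 46.03
position: [0.5709, -0.0396, 0.1643]
tool_rot: [[-0.043, 0.999, -0.001], [0.999, 0.043, 0.0], [0.0, -0.001, -1.0]]
ft_force: [0.7, 0.1, -0.3]
grip_width: 0.0361
gripper_force: 0.0
```

Request:
step_arm(
  targets=[
    [[0,0,0],[0,0,-0.168]],
    [[0,0,0],[0,0,-0.168]],
    [[0,0,0],[0,0,-0.168]],
    [[0,0,0],[0,0,-0.168]],
    [[0,0,0],[0,0,-0.168]],
    [[0,0,0],[0,0,-0.168]],
  ],
)

```text
time_s: 46.53
position: [0.5711, -0.0391, 0.1647]
tool_rot: [[-0.176, 0.984, -0.0], [0.984, 0.176, 0.0], [0.0, -0.0, -1.0]]
ft_force: [0.5, -0.3, -0.7]
grip_width: 0.0363
gripper_force: 0.0
```

```bash
python3 plan.py 571.2,-39.6,72,10.4
```

```text
t 46.5 p [571.1 -39.1 164.7] yaw 10.13 F [ 0.5 -0.3 -0.7] w 36.3 q6 -26
571.2,-39.6,72,10.4 -> [-0.0018, 0.0, 0.309] [-0.0, -0.0, -0.0059] rows 2.2
```

Request:
step_arm(
  targets=[
    [[-0.002,0,0.1],[0,0,-0.006]],
    [[-0.002,0,0.2],[0,0,-0.006]],
    [[-0.002,0,0.27],[0,0,-0.006]],
    [[-0.002,0,0.3],[0,0,-0.006]],
    [[-0.002,0,0.308],[0,0,-0.006]],
    [[-0.002,0,0.308],[0,0,-0.006]],
    [[-0.002,0,0.308],[0,0,-0.006]],
    [[-0.002,0,0.308],[0,0,-0.006]],
    [[-0.002,0,0.308],[0,0,-0.006]],
  ],
)

```text
time_s: 47.28
position: [0.5717, -0.0398, 0.0735]
tool_rot: [[-0.183, 0.983, 0.002], [0.983, 0.183, -0.001], [-0.001, 0.002, -1.0]]
ft_force: [-0.7, 0.1, 0.2]
grip_width: 0.0361
gripper_force: 0.0
```

Request:
step_arm(
  targets=[
    [[0,0,0],[0,0,0]],
    [[0,0,0],[0,0,0]],
    [[0,0,0],[0,0,0]],
    [[0,0,0],[0,0,0]],
    [[0,0,0],[0,0,0]],
  ],
  jaw=0,
)

```text
time_s: 47.7
position: [0.5713, -0.0397, 0.0724]
tool_rot: [[-0.183, 0.983, 0.0], [0.983, 0.183, -0.0], [-0.0, 0.0, -1.0]]
ft_force: [0.4, 0.1, 0.8]
grip_width: 0.0087
gripper_force: 69.3
```

```bash
python3 plan.py 571.2,-39.6,180,10.4
```

```text
t 47.7 p [571.3 -39.7  72.4] yaw 10.52 F [0.4 0.1 0.8] w 8.7 q6 -26
571.2,-39.6,180,10.4 -> [0.0002, -0.0001, -0.3585] [0.0003, 0.0002, 0.0028] rows 2.6
```

Request:
step_arm(
  targets=[
    [[0,0,-0.06],[0,0,0]],
    [[0,0,-0.16],[0,0,0]],
    [[0,0,-0.28],[0,0,0]],
    [[0,0,-0.36],[0,0,0]],
    [[0,0,-0.36],[0,0,0]],
    [[0,0,-0.36],[0,0,0]],
  ],
)

```text
time_s: 48.2
position: [0.5712, -0.0396, 0.1806]
tool_rot: [[-0.183, 0.983, 0.001], [0.983, 0.183, -0.0], [-0.001, 0.001, -1.0]]
ft_force: [0.5, 0.3, -4.2]
grip_width: 0.0087
gripper_force: 69.1
```

```bash
python3 plan.py 520,-221,180,4 469.7,-403.7,180,-2
python3 - <<'E'
from h import *
b=(366,412,152,212)
for f in("top0","t3","t4","t5"):
    P=np.load(f+".npy"); rect(P,b,.042,.055,show=f+" walls");rect(P,b,.040,.055,show=f+" walls"); rect(P,b,.006,.055,show=f+" all"); rect(P,b,.006,.02,show=f+" base")
E
```

```text
t 48.2 p [571.2 -39.6 180.6] yaw 10.53 F [ 0.5  0.3 -4.2] w 8.7 q6 -26
520,-221,180,4 -> [-0.5633, -0.2783, 0.002] [0.0013, 0.0006, 0.145] rows 4.5
469.7,-403.7,180,-2 -> [-1.1314, -0.5544, 0.002] [0.0014, 0.0005, 0.2784] rows 4.5
top0 walls n 174 c [ 491.8 -404.8] size [67.5 72.3] ang 87.8 z [42.2 44.6 48. ]
top0 walls n 226 c [ 491.8 -404.6] size [67.9 72.3] ang 87.8 z [40.3 43.7 47.6]
top0 all n 1176 c [ 480.1 -393.6] size [102.7 133.6] ang 87.8 z [11.5 16.1 45.6]
top0 base n 829 c [ 480.1 -393.6] size [102.7 133.6] ang 87.8 z [10.9 14.9 18.3]
t3 walls n 174 c [ 492. -405.] size [67.  71.8] ang 87.0 z [42.3 44.7 47.7]
t3 walls n 213 c [ 492. -405.] size [67.  71.8] ang 87.0 z [41.1 44.  47.6]
t3 all n 1175 c [ 491.5 -404.3] size [ 84.7 110.3] ang 88.1 z [11.6 16.  45.5]
t3 base n 821 c [ 491.5 -404.3] size [ 84.7 110.3] ang 88.1 z [11.1 14.8 17.8]
t4 walls n 179 c [ 491.4 -405.1] size [66.6 71.9] ang 89.6 z [42.3 44.8 48.4]
t4 walls n 230 c [ 491.4 -405.1] size [66.6 71.9] ang 89.6 z [40.4 43.9 48.3]
t4 all n 1175 c [ 485.2 -403.5] size [ 83.5 122.6] ang 88.6 z [11.3 15.9 45.7]
t4 base n 827 c [ 485.2 -403.5] size [ 83.5 122.6] ang 88.6 z [10.9 14.7 18.1]
t5 walls n 184 c [ 491.7 -404.7] size [66.5 72.2] ang 88.0 z [42.3 44.9 47.8]
t5 walls n 231 c [ 491.6 -404.5] size [67.  72.3] ang 88.7 z [40.6 44.1 47.7]
t5 all n 1177 c [ 508.9 -410.2] size [ 95.5 145.9] ang 87.5 z [11.4 16.  45.7]
t5 base n 823 c [ 508.9 -410.2] size [ 95.5 145.9] ang 87.5 z [11.  14.8 18. ]
```

Request:
step_arm(
  targets=[
    [[-0.1,-0.05,0],[0,0,0.03]],
    [[-0.22,-0.11,0],[0,0,0.06]],
    [[-0.34,-0.166,0],[0,0,0.1]],
    [[-0.46,-0.225,0],[0,0,0.14]],
    [[-0.58,-0.284,0],[0,0,0.18]],
    [[-0.7,-0.343,0],[0,0,0.22]],
    [[-0.82,-0.402,0],[0,0,0.278]],
    [[-0.94,-0.46,0],[0,0,0.278]],
    [[-1,-0.49,0],[0,0,0.278]],
    [[-1,-0.49,0],[0,0,0.278]],
  ],
)

```text
time_s: 49.03
position: [0.4792, -0.3651, 0.1773]
tool_rot: [[0.039, 0.999, -0.003], [0.999, -0.039, 0.002], [0.002, -0.003, -1.0]]
ft_force: [0.5, -0.6, -3.0]
grip_width: 0.009
gripper_force: 68.9
```

Request:
step_arm(
  targets=[
    [[-0.142,-0.035,0],[0,0,0]],
    [[-0.142,-0.035,0],[0,0,0]],
    [[-0.142,-0.035,0],[0,0,0]],
    [[-0.142,-0.035,0],[0,0,0]],
    [[-0.142,-0.035,0],[0,0,0]],
    [[-0.142,-0.035,0],[0,0,0]],
  ],
)

```text
time_s: 49.53
position: [0.4699, -0.4024, 0.18]
tool_rot: [[0.033, 0.999, -0.001], [0.999, -0.033, 0.001], [0.001, -0.001, -1.0]]
ft_force: [-0.6, 0.2, -2.1]
grip_width: 0.0084
gripper_force: 69.0
```

```bash
python3 plan.py 469.7,-403.8,100,-1.9
```

```text
t 49.5 p [ 469.9 -402.4  180. ] yaw -1.91 F [-0.6  0.2 -2.1] w 8.4 q6 -50
469.7,-403.8,100,-1.9 -> [-0.0051, -0.0003, 0.2665] [-0.0007, -0.0012, -0.0001] rows 1.9
```

Request:
step_arm(
  targets=[
    [[-0.003,0,0.1],[0,0,0]],
    [[-0.003,0,0.18],[0,0,0]],
    [[-0.003,0,0.24],[0,0,0]],
    [[-0.003,0,0.265],[0,0,0]],
    [[-0.003,0,0.265],[0,0,0]],
    [[-0.003,0,0.265],[0,0,0]],
    [[-0.003,0,0.265],[0,0,0]],
    [[-0.003,0,0.265],[0,0,0]],
  ],
)

```text
time_s: 50.2
position: [0.47, -0.4049, 0.1023]
tool_rot: [[0.034, 0.999, 0.002], [0.999, -0.034, -0.002], [-0.002, 0.002, -1.0]]
ft_force: [-0.5, 0.0, -2.3]
grip_width: 0.0087
gripper_force: 68.9
```

```bash
python3 plan.py 469.7,-403.8,57,-1.9
python3 - <<'E'
from h import *
Q=world(get_image("side")).reshape(-1,3); o=env.observe()["position"]
m=(Q[:,2]>.055)&(Q[:,2]<.085)&(np.hypot(Q[:,0]-.47,Q[:,1]+.404)<.045); print("hand plate",m.sum(),cv2.minAreaRect((Q[m,:2]*1000).astype(np.float32)))
E
```

```text
t 50.2 p [ 470.  -404.9  102.3] yaw -1.97 F [-0.5  0.  -2.3] w 8.7 q6 -50
469.7,-403.8,57,-1.9 -> [0.004, -0.0012, 0.1509] [0.0021, 0.0025, -0.0016] rows 1.1
hand plate 86 ((464.66802978515625, -410.4721374511719), (10.144896507263184, 48.990089416503906), 10.45533275604248)
```

Request:
step_arm(
  targets=[
    [[0.002,0,0.02],[0,0,0]],
    [[0.002,0,0.04],[0,0,0]],
    [[0.002,0,0.06],[0,0,0]],
    [[0.002,0,0.075],[0,0,0]],
    [[0.002,0,0.09],[0,0,0]],
    [[0.002,0,0.105],[0,0,0]],
    [[0.002,0,0.12],[0,0,0]],
    [[0.002,0,0.13],[0,0,0]],
    [[0.002,0,0.14],[0,0,0]],
    [[0.002,0,0.14],[0,0,0]],
  ],
)

```text
time_s: 51.08
position: [0.4693, -0.4038, 0.0582]
tool_rot: [[0.035, 0.999, -0.001], [0.999, -0.035, 0.001], [0.001, -0.001, -1.0]]
ft_force: [0.3, -0.1, -3.1]
grip_width: 0.0088
gripper_force: 69.0
```

Request:
step_arm(
  targets=[
    [[0,0,0],[0,0,0]],
    [[0,0,0],[0,0,0]],
    [[0,0,0],[0,0,0]],
  ],
)

```text
time_s: 51.33
position: [0.4696, -0.4041, 0.0591]
tool_rot: [[0.035, 0.999, 0.0], [0.999, -0.035, -0.0], [-0.0, 0.0, -1.0]]
ft_force: [0.3, 0.6, -2.3]
grip_width: 0.0089
gripper_force: 69.0
```

```bash
python3 plan.py 469.7,-403.8,57,-1.9
```

```text
t 51.3 p [ 469.6 -404.1   59.1] yaw -1.99 F [ 0.3  0.6 -2.3] w 8.9 q6 -50
469.7,-403.8,57,-1.9 -> [0.0009, 0.0004, 0.007] [0.0005, 0.0005, -0.0019] rows 0.1
```

Plate is in the slot with no contact force. Lower the last 2.5 mm, release and withdraw.

Request:
step_arm(
  targets=[
    [[0,0,0.004],[0,0,0]],
    [[0,0,0.008],[0,0,0]],
    [[0,0,0.009],[0,0,0]],
    [[0,0,0.009],[0,0,0]],
    [[0,0,0.009],[0,0,0]],
  ],
)

```text
time_s: 51.75
position: [0.4697, -0.4041, 0.0571]
tool_rot: [[0.035, 0.999, 0.001], [0.999, -0.035, -0.001], [-0.001, 0.001, -1.0]]
ft_force: [-1.9, 2.0, 5.2]
grip_width: 0.0085
gripper_force: 70.2
```

Request:
step_arm(
  targets=[
    [[0,0,0],[0,0,0]],
    [[0,0,0],[0,0,0]],
    [[0,0,0],[0,0,0]],
    [[0,0,-0.05],[0,0,0]],
    [[0,0,-0.13],[0,0,0]],
    [[0,0,-0.25],[0,0,0]],
    [[0,0,-0.38],[0,0,0]],
    [[0,0,-0.5],[0,0,0]],
    [[0,0,-0.5],[0,0,0]],
  ],
  jaw=26,
)

```text
time_s: 52.5
position: [0.4711, -0.4058, 0.214]
tool_rot: [[0.035, 0.999, 0.008], [0.999, -0.034, -0.011], [-0.01, 0.009, -1.0]]
ft_force: [0.3, -0.3, 0.4]
grip_width: 0.026
gripper_force: 0.0
```

Request:
step_arm(
  targets=[
    [[0.9,-0.4,-0.1],[0,0,0]],
    [[0.9,-0.4,-0.1],[0,0,0]],
    [[0.9,-0.4,-0.1],[0,0,0]],
    [[0.9,-0.4,-0.1],[0,0,0]],
    [[0.9,-0.4,-0.1],[0,0,0]],
    [[0.9,-0.4,-0.1],[0,0,0]],
    [[0.9,-0.4,-0.1],[0,0,0]],
    [[0.9,-0.4,-0.1],[0,0,0]],
    [[0.9,-0.4,-0.1],[0,0,0]],
    [[0.9,-0.4,-0.1],[0,0,0]],
  ],
)

```text
time_s: 53.33
position: [0.3593, -0.1304, 0.2363]
tool_rot: [[0.034, 0.999, 0.001], [0.999, -0.034, -0.001], [-0.001, 0.001, -1.0]]
ft_force: [0.2, -0.3, -0.1]
grip_width: 0.0259
gripper_force: 0.0
```

```bash
python3 plan.py; python3 look.py t8
python3 - <<'E'
from h import *
P=np.load("t8.npy"); im=cv2.imread("pics/t8.png");h=cv2.cvtColor(im,cv2.COLOR_BGR2GRAY)
b=(312,352,128,214)
rect(P,b,.036,.06,show="grip"); rect(P,b,.0075,.016,h<75,"blade"); rect(P,b,-.02,.008,h<112,"mat")
rect(P,(366,412,152,212),.065,.1,show="plate in rack")
for n,b in dict(l0=(75,116,156,206),l1=(120,162,140,190),l2=(163,208,148,196)).items(): rect(P,b,.082,.096,show=n)
cv2.imwrite("pics/t8b.png",cv2.resize(im,None,fx=1.55,fy=1.55,interpolation=cv2.INTER_CUBIC))
E
```

```text
t 53.3 p [ 359.3 -130.4  236.3] yaw -1.96 F [ 0.2 -0.3 -0.1] w 25.9 q6 -36
grip n 154 c [ 545.7 -233.3] size [69.  16.8] ang 5.3 z [40.4 44.4 47.5]
blade n 427 c [ 544.8 -233.5] size [158.8  36.6] ang 5.2 z [ 8.3 10.9 14.1]
mat n 796 c [ 540.3 -243.1] size [ 94.4 225. ] ang 83.0 z [-0.8  2.9  7. ]
plate in rack n 104 c [ 469.9 -403.8] size [61.7 10.3] ang 88.0 z [68.3 79.  82.4]
l0 n 1192 c [480.6 405.1] size [106.5  90.4] ang 1.4 z [86.5 89.6 92.6]
l1 n 1187 c [524.6 283.8] size [ 90.7 107. ] ang 89.9 z [86.8 89.7 92.6]
l2 n 1193 c [508.  172.2] size [ 88.2 108.3] ang 87.9 z [86.8 89.8 92.6]
```

View pics/t8b.png

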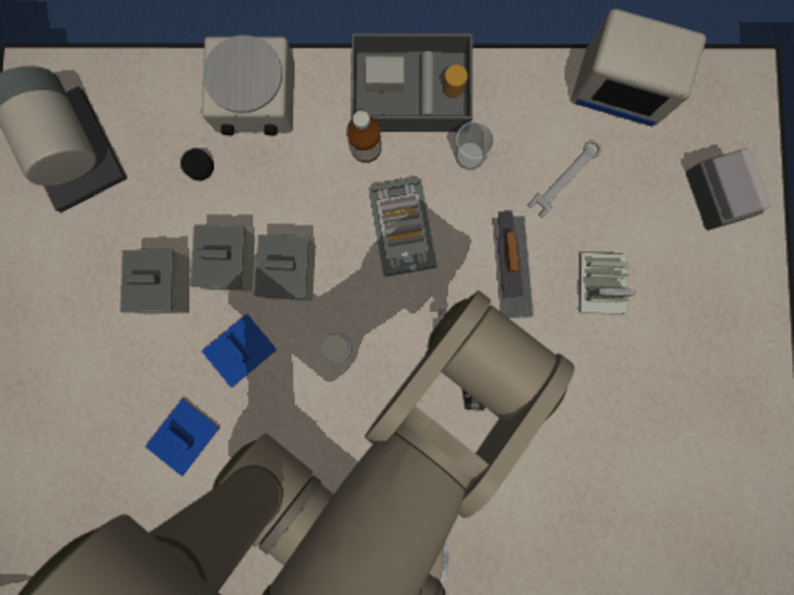

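The file has been knocked to about (545.5, -233.4), at (511,250) in the picture. The plate stands in the rack at (610,292) and the lids are on the tubs. I'll re-grasp the file and re-centre it on the mat.

Request:
step_arm(
  targets=[
    [[-0.2,0.3,0],[0,0,0.95]],
    [[-0.2,0.3,0],[0,0,0.95]],
    [[-0.2,0.3,0],[0,0,0.95]],
    [[-0.2,0.3,0],[0,0,0.95]],
    [[-0.2,0.3,0],[0,0,0.95]],
    [[-0.2,0.3,0],[0,0,0.95]],
    [[-0.2,0.3,0],[0,0,0.95]],
    [[-0.2,0.3,0],[0,0,0.95]],
    [[-0.2,0.3,0],[0,0,0.95]],
  ],
  jaw=45,
)

```text
time_s: 54.13
position: [0.4469, -0.1937, 0.2357]
tool_rot: [[0.702, 0.712, -0.0], [0.712, -0.702, 0.0], [-0.0, -0.001, -1.0]]
ft_force: [0.1, 0.0, -0.5]
grip_width: 0.045
gripper_force: 0.0
```

```bash
python3 plan.py 545.5,-233.4,100,-84.8
```

```text
t 54.1 p [ 446.9 -193.7  235.7] yaw -44.58 F [ 0.1  0.  -0.5] w 45.0 q6 7
545.5,-233.4,100,-84.8 -> [0.1364, 0.3272, 0.4523] [-0.0006, 0.0004, 0.8938] rows 4.1
```

Request:
step_arm(
  targets=[
    [[0.136,0.327,0.1],[0,0,0.894]],
    [[0.136,0.327,0.2],[0,0,0.894]],
    [[0.136,0.327,0.3],[0,0,0.894]],
    [[0.136,0.327,0.3],[0,0,0.894]],
    [[0.136,0.327,0.3],[0,0,0.894]],
    [[0.136,0.327,0.3],[0,0,0.894]],
    [[0.136,0.327,0.3],[0,0,0.894]],
    [[0.136,0.327,0.3],[0,0,0.894]],
    [[0.136,0.327,0.3],[0,0,0.894]],
  ],
)

```text
time_s: 54.88
position: [0.5452, -0.2333, 0.1463]
tool_rot: [[0.996, 0.091, 0.0], [0.091, -0.996, -0.0], [0.0, 0.0, -1.0]]
ft_force: [0.2, 0.1, 0.6]
grip_width: 0.0447
gripper_force: 0.0
```

```bash
python3 plan.py 545.5,-233.4,15.5,-84.8
```

```text
t 54.9 p [ 545.2 -233.3  146.3] yaw -84.77 F [0.2 0.1 0.6] w 44.7 q6 50
545.5,-233.4,15.5,-84.8 -> [0.0007, 0.0004, 0.4361] [0.0004, -0.0005, 0.0006] rows 3.1
```

Request:
step_arm(
  targets=[
    [[0,0,0.12],[0,0,0]],
    [[0,0,0.24],[0,0,0]],
    [[0,0,0.34],[0,0,0]],
    [[0,0,0.4],[0,0,0]],
    [[0,0,0.43],[0,0,0]],
    [[0,0,0.434],[0,0,0]],
    [[0,0,0.434],[0,0,0]],
    [[0,0,0.434],[0,0,0]],
    [[0,0,0.434],[0,0,0]],
    [[0,0,0.434],[0,0,0]],
  ],
)

```text
time_s: 55.72
position: [0.5457, -0.2334, 0.0171]
tool_rot: [[0.996, 0.088, 0.002], [0.088, -0.996, -0.001], [0.002, 0.001, -1.0]]
ft_force: [-0.4, -0.3, -0.4]
grip_width: 0.0448
gripper_force: 0.0
```

Request:
step_arm(
  targets=[
    [[0,0,0],[0,0,0]],
    [[0,0,0],[0,0,0]],
    [[0,0,0],[0,0,0]],
    [[0,0,0],[0,0,0]],
    [[0,0,0],[0,0,0]],
  ],
  jaw=0,
)

```text
time_s: 56.13
position: [0.5454, -0.2332, 0.0164]
tool_rot: [[0.996, 0.088, 0.001], [0.088, -0.996, -0.0], [0.001, 0.0, -1.0]]
ft_force: [-0.4, 0.7, 5.7]
grip_width: 0.015
gripper_force: 69.3
```

```bash
python3 plan.py 522.4,-241.5,40,-85.5
```

```text
t 56.1 p [ 545.4 -233.2   16.4] yaw -84.96 F [-0.4  0.7  5.7] w 15.0 q6 50
522.4,-241.5,40,-85.5 -> [-0.0788, 0.0208, -0.0786] [0.0006, -0.0008, 0.0119] rows 0.8
```

Request:
step_arm(
  targets=[
    [[0,0,-0.04],[0,0,0]],
    [[0,0,-0.08],[0,0,0]],
    [[-0.04,0.01,-0.08],[0,0,0.012]],
    [[-0.079,0.021,-0.08],[0,0,0.012]],
    [[-0.079,0.021,-0.08],[0,0,0.012]],
    [[-0.079,0.021,-0.08],[0,0,0.012]],
    [[-0.079,0.021,-0.06],[0,0,0.012]],
    [[-0.079,0.021,-0.03],[0,0,0.012]],
    [[-0.079,0.021,-0.015],[0,0,0.012]],
    [[-0.079,0.021,-0.015],[0,0,0.012]],
  ],
)

```text
time_s: 56.97
position: [0.5217, -0.2408, 0.0186]
tool_rot: [[0.997, 0.079, -0.002], [0.079, -0.997, 0.002], [-0.002, -0.002, -1.0]]
ft_force: [-0.3, 0.9, -3.4]
grip_width: 0.0149
gripper_force: 68.6
```

```bash
python3 plan.py 522.4,-241.5,16.4,-85.5
```

```text
t 57.0 p [ 521.7 -240.8   18.6] yaw -85.49 F [-0.3  0.9 -3.4] w 14.9 q6 49
522.4,-241.5,16.4,-85.5 -> [0.0022, 0.0026, 0.0073] [-0.0026, 0.0029, 0.0003] rows 0.1
```

Request:
step_arm(
  targets=[
    [[0,0.001,0.003],[0,0,0]],
    [[0,0.001,0.008],[0,0,0]],
    [[0,0.001,0.013],[0,0,0]],
    [[0,0.001,0.013],[0,0,0]],
    [[0,0.001,0.013],[0,0,0]],
    [[0,0.001,0.013],[0,0,0]],
  ],
)

```text
time_s: 57.47
position: [0.5222, -0.2418, 0.0167]
tool_rot: [[0.997, 0.078, 0.0], [0.078, -0.997, -0.0], [0.0, 0.0, -1.0]]
ft_force: [-1.2, -0.8, -3.2]
grip_width: 0.0146
gripper_force: 68.6
```

Request:
step_arm(
  targets=[
    [[0,0,0],[0,0,0]],
    [[0,0,0],[0,0,0]],
    [[0,0,0],[0,0,0]],
    [[0,0,-0.1],[0,0,0]],
    [[0,0,-0.22],[0,0,0]],
    [[0,0,-0.34],[0,0,0]],
    [[0,0,-0.46],[0,0,0]],
    [[0,0,-0.6],[0,0,0]],
    [[0,0,-0.6],[0,0,0]],
    [[0,0,-0.6],[0,0,0]],
  ],
  jaw=40,
)

```text
time_s: 58.3
position: [0.5228, -0.2422, 0.199]
tool_rot: [[0.997, 0.078, 0.004], [0.078, -0.997, -0.003], [0.004, 0.004, -1.0]]
ft_force: [-0.2, 0.7, -1.1]
grip_width: 0.0399
gripper_force: 0.0
```

Request:
step_arm(
  targets=[
    [[-0.5,-0.5,0],[0,0,0]],
    [[-0.5,-0.5,0],[0,0,0]],
    [[-0.5,-0.5,0],[0,0,0]],
    [[-0.5,-0.5,0],[0,0,0]],
    [[-0.5,-0.5,0],[0,0,0]],
    [[-0.5,-0.5,0],[0,0,0]],
    [[-0.5,-0.5,0],[0,0,0]],
    [[-0.5,-0.5,0],[0,0,0]],
    [[-0.5,-0.5,0],[0,0,0]],
  ],
)

```text
time_s: 59.05
position: [0.3617, -0.1047, 0.1962]
tool_rot: [[0.997, 0.078, -0.0], [0.078, -0.997, 0.0], [-0.0, -0.0, -1.0]]
ft_force: [-0.3, -0.4, -0.1]
grip_width: 0.0398
gripper_force: 0.0
```

```bash
python3 plan.py; python3 look.py t9
python3 - <<'E'
from h import *
P=np.load("t9.npy"); im=cv2.imread("pics/t9.png");h=cv2.cvtColor(im,cv2.COLOR_BGR2GRAY)
b=(312,352,128,214)
rect(P,b,.036,.06,show="grip"); rect(P,b,.0075,.016,h<75,"blade"); rect(P,b,-.02,.008,h<105,"mat")
rect(P,(366,412,152,212),.065,.1,show="plate in rack")
for n,b in dict(l0=(75,116,156,206),l1=(120,162,140,190),l2=(163,208,148,196)).items(): rect(P,b,.082,.096,show=n)
cv2.imwrite("pics/t9c.png",cv2.resize(im[120:220,290:420],None,fx=5,fy=5,interpolation=cv2.INTER_CUBIC))
E
```

```text
t 59.0 p [ 361.7 -104.7  196.2] yaw -85.53 F [-0.3 -0.4 -0.1] w 39.8 q6 51
grip n 155 c [ 522.1 -241.5] size [70.  17.4] ang 4.8 z [40.  44.5 48.2]
blade n 438 c [ 522.1 -241.5] size [160.1  36.6] ang 4.7 z [ 8.2 10.9 14.2]
mat n 713 c [ 536.  -242.5] size [ 94.8 224.8] ang 83.0 z [-0.6  3.   6.9]
plate in rack n 103 c [ 469.4 -403.6] size [60.7 10.3] ang 89.1 z [70.1 79.6 82.7]
l0 n 1193 c [480.6 404.3] size [105.5  89.7] ang 0.6 z [86.7 89.7 92.7]
l1 n 1184 c [524.9 283.4] size [ 89.8 106.7] ang 89.9 z [86.9 89.7 92.7]
l2 n 1200 c [507.9 172.3] size [ 88.6 108.1] ang 87.9 z [86.7 89.7 92.7]
```

View pics/t9c.png

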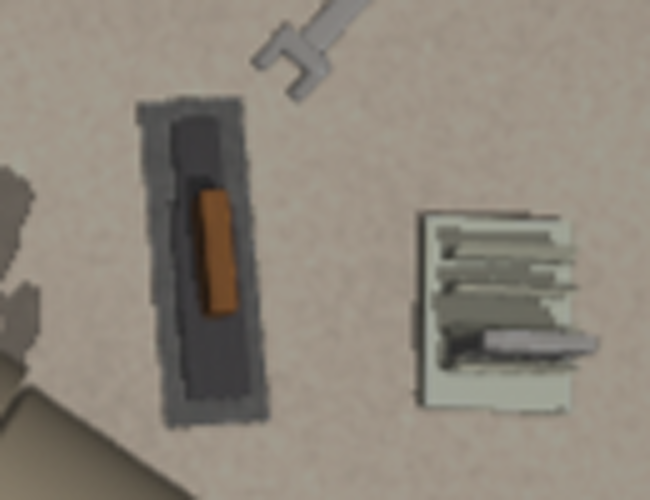

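The file, at (215,255), is centred on and in line with the mat. The plate stands in the rack at (540,343), and all lids are seated.

```bash
python3 -c "
from rig import close_job
print(close_job())"
```

```text
the job is handed in; nothing more can be done
None
```

I handed the job in at about 59 s: the one plate, found in tub2, was filed with three full forward strokes and now stands upright in the rack, the file is back on the middle of its mat after being knocked aside once, and a lid is on each tub.

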